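# Nest the empty parts cups from the rail in the transport stand and clamp them

### The arm

A 7-joint arm with a two-finger parallel gripper is mounted at the origin on a cart in front of the work surface, level with it; the furniture and walls round the work are solid. World frame = base frame: x ahead of the robot, y to its left, z up, the work surface at z = 0. Lengths are in m, angles in rad, forces in N, time in s.
With the tool pointing down it reaches from about 0.4 to 0.85 m from the base axis. Payload 4.5 kg.
Tool frame: the origin (TCP) lies midway between the tips of the shut fingers; the grasp point (between the pads) lies 19 mm behind it (r.grip_point_offset is the distance from the TCP to the grasp point, in m); z points along the fingers, y is the line along which they close (so a half turn about z gives the same grasp; the last joint's range is limited). The gripper opens to 88 mm and grips with 3 to 60 N. Pads are 18 mm wide; open, the fingers measure 123 mm over their backs; the gripper's body (75 mm by 187 mm) begins 45 mm behind the grasp point.
Start: joints at [1.158, 0.689, -0.195, 1.565, 0.157, 0.902, -0.215], TCP at [0.27, -0.564, 0.239] pointing down, gripper open.
Joint ranges: [-3.01, 3.01], [-0.46, 2.08], [-1.47, 1.51], [0.13, 2.56], [-1, 4.14], [0.04, 2.09], [-2.66, 2.66]. Speed limits (rad/s): [2.57, 2.57, 3.14, 3.14, 3.14, 3.14, 3.14].

### API

Orientations are given as a unit quaternion [x, y, z, w].
In Python, from plant import r, optics gives the robot as it stands.
- The arm moves only by the shell command python3 -m pendant 'ROWS' [OPENING] [FORCE]. ROWS is JSON, a list of rows, each a list of 6 numbers: the shift along the tool's x, y, z as a fraction of full scale, then the turn, a rotation vector about the tool's x, y, z as a fraction of full scale. A call has 1 to 5 rows; each row shifts and turns the commanded pose from where the row before left it, along the tool's axes as they then stand; what a row does not reach is not made up. Full scale, the value 1, is 0.025 m for a shift and pi rad for a turn. A row lasts 1/12 s, in which the tool goes at most 41.7 mm and 7.16 degrees, less where a joint would pass 70% of its speed; a pose out of reach is approached as far as the arm can. A call with a number of a shift or a turn outside -1 to 1 is refused whole. A call with a gripper value outside its range is refused whole. OPENING is the opening, from -1 (shut) to 1 (fully open), set as the call begins (- or left out, the last holds). The fingers move at their own pace and stop on an object; FORCE is the grip in N (left out, the last holds). Time passes only in rows, so rows that do not move let the fingers close. It gives the time, the measured TCP pose, the force, the opening and the grip force at its end, in the units of the state.
- r.get_state(): the state, without advancing time (a new reading comes with each control period).
- optics.snapshot(name): name is "side" or "top" or "wrist"; returns (picture, depth): 384x512x3 uint8, blue, green, red; 384x512 float32, m along the optical axis (not along the pixel's ray), 0 where there is no reading.
- optics.calibration(name): a dict with "vfov" (degrees; the focal length in pixels is half the picture's height over the tangent of half this angle, whatever the lens; pixels are square), "cx", "cy" (the principal point, pixels), "k1" (the pictures are not rectified: a ray, as slopes to the right and down, at radius r is drawn at 1 + k1 r^2 times it, then the intrinsics apply), "cam_to_world" (4x4, takes a point from camera to world coordinates); the wrist camera has in their place "tool_from_camera" (4x4, takes a point from camera to tool coordinates, whose origin is the TCP and whose axes are the flange's). Camera axes: x right, y up, looking along -z (the intrinsics and any distortion apply to the point x, -y, -z); pixel columns grow to the right and rows downward; lengths in m; the calibration is good to about 2 mm. A picture is of the moment at which its call begins: read the wrist's pose just before it. calibration takes no time and is no camera call.
- r.finish_job(): hands the job in; it is judged then, once.
The state is a dict: "clock": time; "q": joint angles; "qd": joint speeds; "joint_torque": joint torques, N m; "tool_pos": TCP position; "eef_rot": TCP orientation; "contact_force": force on the tool from outside, world axes, zero at the start; "moment": the same for the moment, N m; "opening": opening from 0.0 (shut) to 1.0 (fully open); "finger_force": force on a finger pad.
Only numpy, scipy, OpenCV 4.12 (cv2) and the standard library are available. Lean on these libraries where they do the work, as an engineer would, in place of code of your own. Each camera call takes 0.05 s, during which the arm holds its last target. There are 200 camera calls.

### The job

Send the empty parts cups back to stores: on the transport stand turn the clamp lever open and swing the hold-down arm well aside; lift every cup off the rail, nest them all upright in one stack on the stand's seat and put the lid on the top cup. Swing the arm, raised as far as needed, back over the stack, push it down onto the lid's knob and only then turn the lever fully round to lock the post again; never force the post up or down while it is locked. Leave the solder reel, the marker and the flux bottle where they are.

Things in the scene. Friction and masses are not known exactly. Their poses are not given: they have to be found in the camera images.
- rail: fixed bench rail: steel strip 4 mm thick, 420 mm long along its y, top edge 115 mm above the mat, on two posts. Cups hang by their hooks on its -x side, 89 mm or more apart, axes 28 mm in front of it, undersides 68 mm above the mat, backs against a rest bar; a cup must rise 15 mm to come off. Origin: on the mat under the middle of the strip
- cup0: empty grey plastic parts cup, 50 mm tall, open top, 60 g (all alike, some may be absent). Tapers from 29 mm across at the foot to 41 mm at 32 mm height; above that an upright collar 50 mm across (grip it across y). Wall 2 mm, floor 3 mm. Hook at the rim on its +x side: 22 mm wide, slot 5.5 mm, leg 14 mm deep, reaching 35 mm from the axis. Origin: centre of the underside, z up
- cup1: empty grey plastic parts cup, 50 mm tall, open top, 60 g (all alike, some may be absent). Tapers from 29 mm across at the foot to 41 mm at 32 mm height; above that an upright collar 50 mm across (grip it across y). Wall 2 mm, floor 3 mm. Hook at the rim on its +x side: 22 mm wide, slot 5.5 mm, leg 14 mm deep, reaching 35 mm from the axis. Origin: centre of the underside, z up
- cup2: empty grey plastic parts cup, 50 mm tall, open top, 60 g (all alike, some may be absent). Tapers from 29 mm across at the foot to 41 mm at 32 mm height; above that an upright collar 50 mm across (grip it across y). Wall 2 mm, floor 3 mm. Hook at the rim on its +x side: 22 mm wide, slot 5.5 mm, leg 14 mm deep, reaching 35 mm from the axis. Origin: centre of the underside, z up
- cup3: empty grey plastic parts cup, 50 mm tall, open top, 60 g (all alike, some may be absent). Tapers from 29 mm across at the foot to 41 mm at 32 mm height; above that an upright collar 50 mm across (grip it across y). Wall 2 mm, floor 3 mm. Hook at the rim on its +x side: 22 mm wide, slot 5.5 mm, leg 14 mm deep, reaching 35 mm from the axis. Origin: centre of the underside, z up
- lid: grey plastic lid for a cup, 32 mm tall: plug 35 to 38 mm across and 10 mm deep below, flange 54 mm across and 4 mm thick, round grip knob 18 mm across and 18 mm tall on top. It lies on the mat, plug down. Seated on a cup its flange rests on the rim, its origin 40 mm above the cup's. Origin: centre of the underside of the plug. 25 g
- lid_top (a point): centre of the top of the lid's knob (32 mm above the lid's origin)
- stand: fixed transport stand: grey metal plate 190 x 100 mm, top 12 mm above the mat; black round cup seat (cup-shaped, 49 mm across, rim 44.5 mm up) 45 mm from its middle toward its -x, sleeve with a clamp collar (33 mm across, 96 mm high) 45 mm toward its +x, in it a round post that slides and turns and carries the hold-down arm. Origin: on the mat under the middle of the plate
- seat (a point): centre of the cup seat 12.5 mm above the mat, where the first cup's underside comes to lie, its collar resting on the holder's rim 32 mm higher. Each further cup nests in the one below with its collar resting on that one's rim, 18 mm higher (1.4 mm play, 6 mm lead-in). Cups may have any yaw. x axis as the stand's
- post (a joint): height of the post with the hold-down arm, m: 0 raised (arm pad 160 mm above the mat), grows as it goes down, up to 0.066; starts down at 0.035 to 0.06. With the clamp open it stays where it is left and takes about 2 to 3 N to push down, 8 N to pull up
- swing_arm (a joint): angle of the hold-down arm about the post, rad: 0 = stop, arm exactly over the cup seat; grows counter-clockwise seen from above as the arm swings away from it, up to 2.4; starts at 0 to 0.6; stays where it is left; light to turn (0.05 N m)
- hold_knob (a point): centre of the top of the upright round knob (18 mm across, 22 mm tall, stands on a 22 mm boss) on the free end of the arm, 90 mm from the post axis, straight above the pad; 200 mm above the mat when raised
- hold_pad (a point): centre of the underside of the rubber pad (20 mm across) below the arm's free end, 40 mm under hold_knob. The arm is a bar 14 mm wide and 10 mm tall, its hub on the post 28 mm across; hub top 22 mm above this point
- clamp_lever (a joint): quick-release lever of the post clamp, rad: 0 = open, lever points straight away from the cup seat (the stand's +x); 1.57 = locked (stop), turned a quarter turn counter-clockwise seen from above to the stand's +y; starts locked (1.47 to 1.57); stays where it is left, takes 0.1 N m (about 1.5 N near its end)
- clamp_lever_hinge (a point): on the vertical pivot axis of the lever, 24 mm beyond the post axis, 86 mm above the mat, mid-height of the lever
- lever_tip (a point): top of the rounded end of the lever, 72 mm from the pivot; the lever is a bar 9 mm wide and 10 mm tall (12 mm across and tall at the end), its end's top 92 mm above the mat
- solder: bystander: reel of solder wire, 49 mm across, 34 mm tall, standing on its flange; leave alone. Origin: centre of the underside
- marker: bystander: marker pen, 12 x 122 mm, lying behind the rail; leave alone
- flux: bystander: small clear bottle with a blue pointed cap, 33 mm across, 92 mm tall; leave alone. Origin: centre of the underside
Things that resemble listed ones, but are neither listed nor needed, are in the scene too. What is shaped like the cup1 but brown or turquoise is not meant.

How it is judged:
By the outcome, as a careful person would: the job done as asked, in the order asked, and still so for the second after the job is handed in, with the robot touching nothing.
Of cup0, cup1, cup2, cup3 only 2 to 4 are there at a start; the rules pass over those that are not, and their reading is None.
At some moment in a run one of lid may be knocked a few centimetres aside while the robot is not near it.
It also fails if it takes over 210 s, if anything falls off the work surface, if the arm or the gripper's body presses on something with over 40 N, if the wrist force passes 120 N, or if a joint passes its speed limit or range.

## Working session

There is one attempt and no reset: what is moved stays moved. The work goes in short steps, Python scripts to look and compute and a shell command to move; the robot and the scene stay as the last step left them, time stands still between calls to the robot, and variables do not carry over. Pictures are saved under pics/ and viewed, at most 14 in all, crops included, and the job is handed in when it is done.

```bash
ls; mkdir -p pics; cat > h.py <<'E'
import numpy as np, cv2
from plant import r, optics
from scipy.spatial.transform import Rotation as R
def snap(n,save=None):
    s=r.get_state(); im,d=optics.snapshot(n); c=optics.calibration(n)
    if n=="wrist":
        T=np.eye(4);T[:3,:3]=R.from_quat(s["eef_rot"]).as_matrix();T[:3,3]=s["tool_pos"];M=T@np.array(c["tool_from_camera"])
    else: M=np.array(c["cam_to_world"])
    h,w=d.shape; f=h/2/np.tan(np.radians(c["vfov"])/2)
    K=np.array([[f,0,c["cx"]],[0,f,c["cy"]],[0,0,1]])
    # division-free inverse of 1+k1 r^2
    v,u=np.mgrid[:h,:w]; xd=(u-c["cx"])/f; yd=(v-c["cy"])/f; x,y=xd.copy(),yd.copy()
    for _ in range(20):
        q=1+c["k1"]*(x*x+y*y); x,y=xd/q,yd/q
    P=np.stack([x*d,-y*d,-d,np.ones_like(d)],-1)@M.T
    P=P[...,:3]; P[d==0]=np.nan
    if save: cv2.imwrite("pics/"+save+".png",im)
    np.savez("pics/"+(save or n)+".npz",im=im,P=P,d=d)
    return im,P,d,M
E
python3 - <<'E'
from h import *
for n in("top","side","wrist"):
    im,P,d,M=snap(n,n+"0"); print(n,M[:3].round(3).tolist())
s=r.get_state();print({k:np.round(v,3).tolist() for k,v in s.items()})
a=cv2.imread("pics/top0.png");cv2.imwrite("pics/top0b.png",cv2.resize(a,(800,600)))
a=cv2.imread("pics/side0.png");cv2.imwrite("pics/side0b.png",cv2.resize(a,(800,600)))
E
```

```text
pics
top [[0.024, 0.999, -0.033, 0.523], [-0.999, 0.025, 0.025, 0.086], [0.026, 0.033, 0.999, 1.29]]
side [[0.914, 0.344, -0.214, 0.332], [-0.405, 0.775, -0.485, -0.495], [-0.001, 0.53, 0.848, 1.142]]
wrist [[0.432, 0.855, 0.285, 0.344], [-0.902, 0.41, 0.136, -0.529], [-0.001, -0.316, 0.949, 0.385]]
{'clock': 0.15, 'q': [1.158, 0.69, -0.195, 1.566, 0.157, 0.903, -0.215], 'qd': [-0.0, 0.0, 0.001, -0.003, -0.001, 0.0, 0.002], 'joint_torque': [-0.002, -52.786, -1.269, -15.358, -0.053, 0.004, 0.0], 'tool_pos': [0.27, -0.563, 0.238], 'eef_rot': [0.975, 0.222, -0.0, -0.001], 'contact_force': [-1.167, -0.693, -0.483], 'moment': [-0.002, -0.026, 0.032], 'finger_force': 0.0, 'opening': 1.003}
```

View pics/top0b.png

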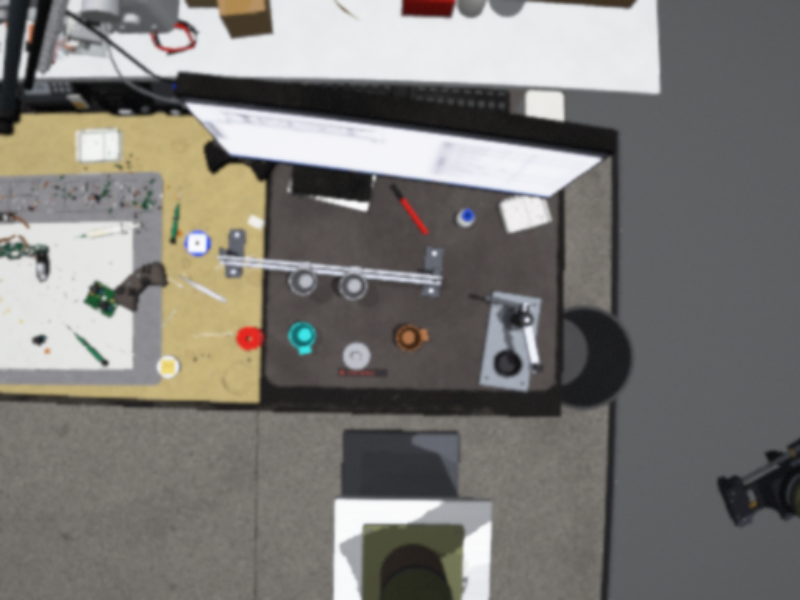

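View pics/side0b.png

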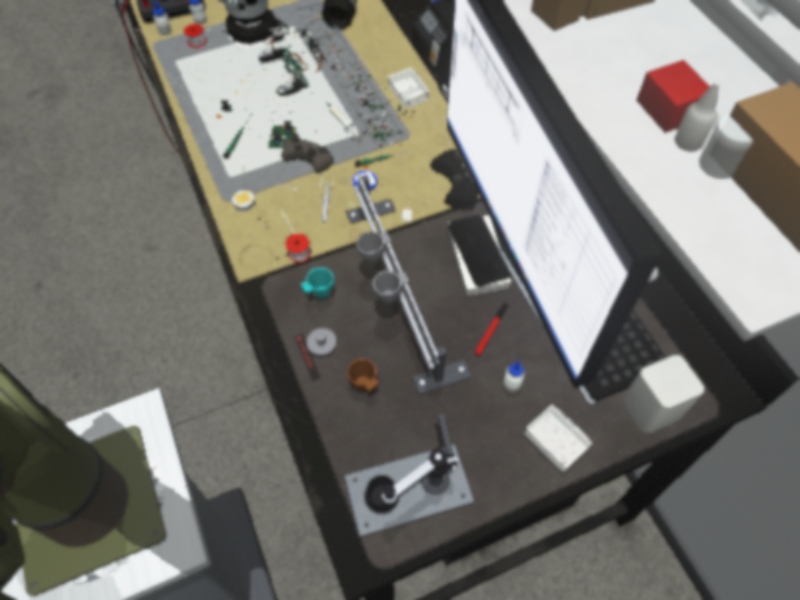

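```bash
python3 - <<'E'
from h import *
for n in("top0","side0"):
    z=np.load(f"pics/{n}.npz");P=z["P"];im=z["im"]
    p=P.reshape(-1,3);ok=np.isfinite(p[:,2]);p=p[ok]
    def box(x0,x1,y0,y1,z0,z1):
        return p[(p[:,0]>x0)&(p[:,0]<x1)&(p[:,1]>y0)&(p[:,1]<y1)&(p[:,2]>z0)&(p[:,2]<z1)]
    def pix(u,v): u=int(u*.64);v=int(v*.64);return np.nanmedian(P[v-1:v+2,u-1:u+2].reshape(-1,3),0).round(3).tolist()
    pts=dict(cupA=(303,281),cupB=(353,286),tq=(302,335),lid=(357,355),brown=(409,337),seat=(507,362),post=(522,320),plate=(492,345),levertip=(474,296),armtip=(535,368),mat=(450,320)) if n=="top0" else dict(cupA=(370,245),cupB=(387,287),lid=(320,341),seat=(382,493),post=(440,458),armtip=(385,490),levertip=(443,420),mat=(330,440))
    print(n,{k:pix(*v) for k,v in pts.items()})
    m=box(.2,.8,-.35,.35,-.02,.02); print("mat z",np.median(m[:,2]),m[:,2].std())
    pl=box(.3,.75,-.35,-.1,.007,.025); print(len(pl))
    if len(pl)>20: print("plate",cv2.minAreaRect((pl[:,:2]*1000).astype(np.float32)))
    rl=box(.45,.75,-.2,.4,.105,.125); print("rail",len(rl), rl.min(0),rl.max(0))
    l=box(.3,.5,-.0,.2,.02,.06); print("lidknob",len(l),l.mean(0) if len(l) else 0)
    l=box(.2,.8,-.4,-.1,.13,.3); print("high",len(l),l.mean(0) if len(l) else 0, l[:,2].max() if len(l) else 0)
E
```

```text
top0 {'cupA': [0.588, 0.227, 0.071], 'cupB': [0.579, 0.132, 0.07], 'tq': [0.482, 0.232, 0.0], 'lid': [0.445, 0.12, 0.033], 'brown': [0.484, 0.019, 0.004], 'seat': [0.439, -0.18, 0.015], 'post': [0.524, -0.184, 0.125], 'plate': [0.472, -0.148, 0.011], 'levertip': [0.569, -0.113, 0.0], 'armtip': [0.436, -0.205, 0.141], 'mat': [0.52, -0.066, 0.001]}
mat z 0.0002385231300798818 0.004484658332550895
1477
plate ((563.1585693359375, -191.8133544921875), (368.9964904785156, 178.56980895996094), 0.3438093066215515)
rail 586 [ 0.46029417 -0.19994236  0.10502959] [0.64356302 0.38255151 0.12495931]
lidknob 123 [0.46703113 0.04918993 0.0362069 ]
high 346 [ 0.70220103 -0.16006539  0.24395629] 0.29986984258840144
side0 {'cupA': [0.585, 0.238, 0.087], 'cupB': [0.579, 0.144, 0.079], 'lid': [0.435, 0.116, 0.026], 'seat': [0.43, -0.179, 0.016], 'post': [0.521, -0.196, 0.124], 'armtip': [0.428, -0.211, 0.142], 'levertip': [0.559, -0.131, 0.093], 'mat': [0.389, -0.055, 0.0]}
mat z 0.0004370915412210685 0.004728696930575673
2342
plate ((561.14501953125, -192.5673370361328), (376.7613220214844, 165.0957794189453), 3.1416990756988525)
rail 737 [ 0.47139483 -0.19994482  0.10500045] [0.63932944 0.38109973 0.12494904]
lidknob 215 [0.47073389 0.04727565 0.03767722]
high 966 [ 0.71634288 -0.16913806  0.24856523] 0.29999049286296375
```

```bash
python3 - <<'E'
from h import *
a=cv2.imread("pics/top0.png");c=a[170:260,130:370];cv2.imwrite("pics/topc.png",cv2.resize(c,(800,300),interpolation=cv2.INTER_CUBIC))
E
```

```text
(no output)
```

View pics/topc.png

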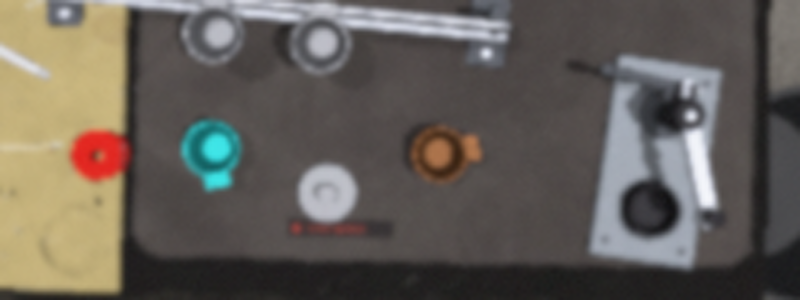

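```bash
cat >> h.py <<'E'
def delta(x,y,z,yaw=None):
    "prints total shift in tool units (25mm) and yaw turn in units of pi about tool z"
    s=r.get_state(); A=R.from_quat(s["eef_rot"]).as_matrix(); d=A.T@(np.array([x,y,z])-s["tool_pos"])/.025
    cy=np.arctan2(A[1,0],A[0,0]); 
    print("pos",np.round(s["tool_pos"],4).tolist(),"yaw",round(np.degrees(cy),1),"units",d.round(2).tolist(), "" if yaw is None else "turn %.4f"%(-(np.radians(yaw)-cy)/np.pi),"F",np.round(s["contact_force"],1).tolist(),"open",round(s["opening"],3),"t",round(s["clock"],1), "z-axis",A[:,2].round(3).tolist())
E
R='[[0.575,-0.595,-0.1,0,0,0],[0.575,-0.595,-0.1,0,0,0],[0.575,-0.595,-0.1,0,0,0],[0.575,-0.595,-0.1,0,0,0],[0.575,-0.595,-0.1,0,0,0]]'
python3 -m pendant '[[0.575,-0.595,-0.1,0,0,0],[0.575,-0.595,-0.1,0,0,0],[0.575,-0.595,-0.1,0,0,0],[0.575,-0.595,-0.1,0,0,0],[0.575,-0.595,-0.1,0,0,0]]'
python3 -m pendant '[[0.575,-0.595,-0.1,0,0,0],[0.575,-0.595,-0.1,0,0,0],[0.575,-0.595,-0.1,0,0,0],[0.575,-0.595,-0.1,0,0,0],[0.575,-0.595,-0.1,0,0,0]]' 
python3 -m pendant '[[0.575,-0.595,-0.1,0,0,0.038],[0.575,-0.595,-0.1,0,0,0.038],[0,0,0,0,0,0.038],[0,0,0,0,0,0.038],[0,0,0,0,0,0.038]]' 
python3 -c "
from h import *
delta(.42,-.17,.29,-8.8)"
```

```text
clock: 0.57
tool_pos: [0.3028, -0.4644, 0.2511]
eef_rot: [0.975, 0.221, -0.0, -0.0]
contact_force: [-0.3, 0.6, 0.4]
opening: 0.996
finger_force: 0.0
clock: 0.98
tool_pos: [0.3355, -0.3663, 0.2637]
eef_rot: [0.975, 0.222, -0.0, -0.0]
contact_force: [0.2, -0.1, -0.2]
opening: 1.002
finger_force: 0.0
clock: 1.4
tool_pos: [0.351, -0.3285, 0.2687]
eef_rot: [0.997, -0.077, -0.0, -0.0]
contact_force: [-0.3, -1.1, 0.5]
opening: 1.001
finger_force: 0.0
pos [0.351, -0.3285, 0.2687] yaw -8.9 units [1.75, -6.69, -0.85] turn -0.0004 F [-0.3, -1.1, 0.5] open 1.001 t 1.4 z-axis [-0.0, 0.0, -1.0]
```

```bash

python3 -m pendant '[[0.2,-0.67,-0.1,0,0,0],[0.2,-0.67,-0.1,0,0,0],[0.2,-0.67,-0.1,0,0,0],[0.2,-0.67,-0.1,0,0,0],[0.2,-0.67,-0.1,0,0,0]]' >/dev/null
python3 -m pendant '[[0.2,-0.67,-0.1,0,0,0],[0.2,-0.67,-0.1,0,0,0],[0.2,-0.67,-0.1,0,0,0],[0.2,-0.67,-0.1,0,0,0],[0.2,-0.67,-0.1,0,0,0]]' 
python3 -m pendant '[[0,0,0,0,0,0],[0,0,0,0,0,0]]'
python3 -c "
from h import *
im,P,d,M=snap('wrist','w1')
cv2.imwrite('pics/w1b.png',cv2.resize(im,(800,600)))"
```

```text
clock: 2.23
tool_pos: [0.4254, -0.17, 0.2937]
eef_rot: [0.997, -0.075, -0.0, -0.0]
contact_force: [-0.5, -0.3, -0.2]
opening: 0.999
finger_force: 0.0
clock: 2.4
tool_pos: [0.4254, -0.1704, 0.2937]
eef_rot: [0.997, -0.074, -0.0, 0.0]
contact_force: [0.0, -0.4, -0.1]
opening: 1.001
finger_force: 0.0
```

View pics/w1b.png

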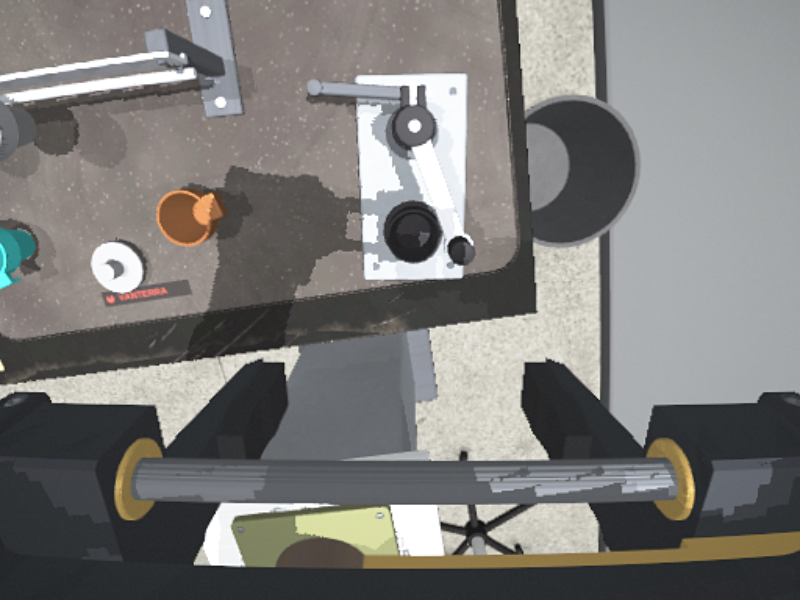

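```bash
python3 - <<'E'
from h import *
z=np.load("pics/w1.npz");P=z["P"]
def pix(u,v,k=1): u=int(u*.64);v=int(v*.64);return np.nanmedian(P[v-k:v+k+1,u-k:u+k+1].reshape(-1,3),0).round(4).tolist()
for n,u,v in [("tip",313,88),("lev",350,91),("hub",414,125),("knob",460,249),("seatfloor",422,240),("arm",440,190),("lid",122,264),("plate",375,180),("mat",260,250)]: print(n,pix(u,v))
def seg(u0,u1,v0,v1,z0,z1):
    q=P[int(v0*.64):int(v1*.64),int(u0*.64):int(u1*.64)].reshape(-1,3); q=q[(q[:,2]>z0)&(q[:,2]<z1)]; return q
def circ(q):
    x,y=q[:,0],q[:,1]; c,rr=cv2.minEnclosingCircle((q[:,:2]*1000).astype(np.float32)); return len(q),q.mean(0).round(4),np.round(c,1),round(rr,1)
q=seg(340,480,60,295,.007,.018);print("plate",cv2.minAreaRect((q[:,:2]*1000).astype(np.float32)),np.median(q[:,2]))
print("seatrim",circ(seg(370,450,195,275,.040,.049)))
print("hub",circ(seg(380,450,95,165,.115,.16)))
print("knob",circ(seg(440,485,225,275,.13,.2)))
print("lidknob",circ(seg(85,150,235,300,.028,.045)),"flange",circ(seg(80,160,230,305,.01,.045)))
print("tip",circ(seg(300,330,75,102,.08,.1)))
q=seg(300,400,75,110,.08,.1);print("lever",cv2.minAreaRect((q[:,:2]*1000).astype(np.float32)))
E
```

```text
tip [0.5607, -0.125, 0.0935]
lev [0.5546, -0.1514, 0.0927]
hub [0.5226, -0.192, 0.1268]
knob [0.4385, -0.2119, 0.1428]
seatfloor [0.4235, -0.1892, 0.0167]
arm [0.4778, -0.2046, 0.1204]
lid [0.4458, 0.113, 0.015]
plate [0.4854, -0.1534, 0.0126]
mat [0.4341, -0.0246, 0.0009]
plate ((477.62286376953125, -187.48519897460938), (100.69711303710938, 190.5991973876953), 82.69477081298828) 0.012809173752404257
seatrim (287, array([ 0.432 , -0.1818,  0.0444]), array([ 433. , -181.5]), 24.7)
hub (745, array([ 0.518 , -0.1943,  0.1238]), array([ 515.8, -197.2]), 21.6)
knob (239, array([ 0.436 , -0.213 ,  0.1415]), array([ 435.2, -213.3]), 8.9)
lidknob (109, array([0.4422, 0.1198, 0.0319]), array([442.3, 120.8]), 9.6) flange (845, array([0.4427, 0.1182, 0.0173]), array([442.4, 121.5]), 27.9)
tip (144, array([ 0.5604, -0.1287,  0.0924]), array([ 560.8, -128.8]), 8.4)
lever ((555.9475708007812, -153.52772521972656), (67.00306701660156, 11.514533042907715), 79.09210205078125)
```

```bash
python3 - <<'E'
from h import *
delta(.5295,-.1286,.16,-7.3)
ex=np.array([.992,-.127]);ey=np.array([.127,.992]);pv=np.array([.546,-.1963])
prev=None
for a,b in [(-.025,.065),(-.0135,.0725),(.0056,.0707),(.0267,.0596),(.0412,.0405),(.046,.022)]:
    c=pv+a*ex+b*ey;print(c.round(4), "unit step(tool x,y)",None if prev is None else (round((a-prev[0])/.025,2),round(-(b-prev[1])/.025,2)));prev=(a,b)
E
```

```text
pos [0.4248, -0.1713, 0.2936] yaw -8.6 units [3.89, -2.32, 5.34] turn -0.0072 F [0.1, 0.2, 0.7] open 1.002 t 2.5 z-axis [-0.001, -0.0, -1.0]
[ 0.5295 -0.1286] unit step(tool x,y) None
[ 0.5418 -0.1227] unit step(tool x,y) (0.46, -0.3)
[ 0.5605 -0.1269] unit step(tool x,y) (0.76, 0.07)
[ 0.5801 -0.1406] unit step(tool x,y) (0.84, 0.44)
[ 0.592  -0.1614] unit step(tool x,y) (0.58, 0.76)
[ 0.5944 -0.1803] unit step(tool x,y) (0.19, 0.74)
```

```bash

python3 -m pendant '[[0.389,-0.232,0.534,0,0,-0.0014],[0.389,-0.232,0.534,0,0,-0.0014],[0.389,-0.232,0.534,0,0,-0.0014],[0.389,-0.232,0.534,0,0,-0.0014],[0.389,-0.232,0.534,0,0,-0.0014]]' -1 20 >/dev/null
python3 -m pendant '[[0.389,-0.232,0.534,0,0,0],[0.389,-0.232,0.534,0,0,0],[0.389,-0.232,0.534,0,0,0],[0.389,-0.232,0.534,0,0,0],[0.389,-0.232,0.534,0,0,0]]' >/dev/null
python3 -m pendant '[[0,0,0,0,0,0],[0,0,0,0,0,0]]'
python3 -c "
from h import *
delta(.5295,-.1286,.08,-7.3)"
```

```text
clock: 3.45
tool_pos: [0.5285, -0.1276, 0.1596]
eef_rot: [0.998, -0.065, -0.001, 0.0]
contact_force: [-0.2, -0.2, 0.3]
opening: 0.118
finger_force: 0.0
pos [0.5285, -0.1276, 0.1596] yaw -7.4 units [0.05, 0.03, 3.18] turn -0.0006 F [-0.2, -0.2, 0.3] open 0.118 t 3.5 z-axis [-0.002, -0.0, -1.0]
```

```bash

python3 -m pendant '[[0,0,0.6,0,0,0],[0,0,0.6,0,0,0],[0,0,0.6,0,0,0],[0,0,0.6,0,0,0],[0,0,0.8,0,0,0]]'
python3 -m pendant '[[0.23,-0.15,0,0,0,0],[0.23,-0.15,0,0,0,0],[0.25,0.03,0,0,0,0],[0.25,0.03,0,0,0,0],[0.26,0.03,0,0,0,0]]'
python3 -m pendant '[[0.28,0.15,0,0,0,0],[0.28,0.15,0,0,0,0],[0.28,0.15,0,0,0,0],[0.19,0.25,0,0,0,0],[0.19,0.25,0,0,0,0]]'
python3 -m pendant '[[0.19,0.25,0,0,0,0],[0.07,0.25,0,0,0,0],[0.06,0.25,0,0,0,0],[0.06,0.24,0,0,0,0],[0,0,0,0,0,0]]'
python3 -c "
from h import *
delta(.5944,-.1803,.08,-7.3)"
```

```text
clock: 3.87
tool_pos: [0.5295, -0.1284, 0.0814]
eef_rot: [0.998, -0.065, 0.001, 0.001]
contact_force: [-0.1, -0.6, -0.3]
opening: 0.004
finger_force: 0.0
clock: 4.28
tool_pos: [0.5609, -0.1249, 0.0813]
eef_rot: [0.998, -0.064, 0.0, -0.0]
contact_force: [-2.3, 1.3, 0.4]
opening: 0.004
finger_force: 1.2
clock: 4.7
tool_pos: [0.5892, -0.1529, 0.0805]
eef_rot: [0.998, -0.064, 0.001, -0.0]
contact_force: [-0.1, 3.9, 0.6]
opening: 0.008
finger_force: 1.4
clock: 5.12
tool_pos: [0.5939, -0.1811, 0.0803]
eef_rot: [0.998, -0.065, 0.0, 0.001]
contact_force: [0.4, -0.0, 0.5]
opening: 0.006
finger_force: 0.0
pos [0.5939, -0.1811, 0.0803] yaw -7.5 units [0.01, -0.03, 0.01] turn -0.0010 F [0.4, -0.0, 0.5] open 0.006 t 5.1 z-axis [0.001, -0.002, -1.0]
```

```bash

python3 -m pendant '[[0,0.1,0,0,0,0],[0,0.05,0,0,0,0],[0,0,0,0,0,0]]'
python3 -m pendant '[[0,0.08,0,0,0,0],[0,0.05,0,0,0,0],[0,0,0,0,0,0]]'

```

```text
clock: 5.37
tool_pos: [0.5931, -0.182, 0.0802]
eef_rot: [0.998, -0.064, -0.0, -0.0]
contact_force: [1.4, 1.5, -0.7]
opening: 0.003
finger_force: 0.9
clock: 5.62
tool_pos: [0.5931, -0.1822, 0.0802]
eef_rot: [0.998, -0.063, -0.0, -0.002]
contact_force: [0.8, 7.3, 1.5]
opening: 0.005
finger_force: 3.4
```

```bash

python3 -m pendant '[[0,-0.4,0,0,0,0],[0,-0.3,-0.8,0,0,0],[0,0,-0.9,0,0,0],[0,0,-0.9,0,0,0],[0,0,-0.9,0,0,0]]' -0.1
python3 -c "
from h import *
delta(.4355,-.2132,.17,-7.5);print(r.get_state()['q'])"
```

```text
clock: 6.03
tool_pos: [0.5941, -0.1685, 0.1683]
eef_rot: [0.998, -0.064, -0.001, 0.001]
contact_force: [0.3, 0.6, 1.2]
opening: 0.36
finger_force: 0.0
pos [0.5941, -0.1685, 0.1683] yaw -7.4 units [-6.06, 2.58, -0.05] turn 0.0008 F [0.3, 0.6, 1.2] open 0.36 t 6.0 z-axis [-0.002, -0.001, -1.0]
[ 0.21392187  0.76292116 -0.02352555  1.65927596  0.02730274  0.72165362
 -1.52274291]
```

```bash

python3 -m pendant '[[-0.757,0.322,0,0,0,0],[-0.757,0.322,0,0,0,0],[-0.757,0.322,0,0,0,0],[-0.757,0.322,0,0,0,0],[-0.757,0.322,0,0,0,0]]' >/dev/null
python3 -m pendant '[[-0.757,0.322,0,0,0,0],[-0.757,0.322,0,0,0,0],[-0.757,0.322,0,0,0,0],[0,0,0,0,0,0]]' 
python3 -m pendant '[[0,0,0.5,0,0,0],[0,0,0.5,0,0,0],[0,0,0.5,0,0,0],[0,0,0.4,0,0,0],[0,0,0,0,0,0]]' 
python3 -c "
from h import *
delta(.4355,-.2132,.122,-7.5)"
```

```text
clock: 6.78
tool_pos: [0.4308, -0.2144, 0.1676]
eef_rot: [0.998, -0.066, -0.004, 0.001]
contact_force: [-0.4, 0.4, 0.2]
opening: 0.454
finger_force: 0.0
clock: 7.2
tool_pos: [0.4363, -0.2122, 0.1187]
eef_rot: [0.998, -0.064, -0.001, -0.0]
contact_force: [0.4, -0.0, -0.1]
opening: 0.445
finger_force: 0.0
pos [0.4363, -0.2122, 0.1187] yaw -7.3 units [-0.03, 0.04, -0.13] turn 0.0010 F [0.4, -0.0, -0.1] open 0.445 t 7.2 z-axis [-0.003, 0.0, -1.0]
```

```bash

python3 -m pendant '[[0,0,-0.18,0,0,0],[0,0,0,0,0,0],[0,0,0,0,0,0],[0,0,0,0,0,0],[0,0,0,0,0,0]]' -1 25
python3 -m pendant '[[0,0,0,0,0,0],[0,0,-0.1,0,0,0],[0,0,-0.1,0,0,0],[0,0,-0.1,0,0,0],[0,0,-0.1,0,0,0]]'

```

```text
clock: 7.62
tool_pos: [0.4374, -0.2128, 0.1254]
eef_rot: [0.998, -0.064, 0.001, 0.0]
contact_force: [0.1, -0.6, 1.3]
opening: 0.199
finger_force: 25.0
clock: 8.03
tool_pos: [0.4374, -0.2125, 0.1347]
eef_rot: [0.998, -0.064, 0.0, -0.0]
contact_force: [4.7, 0.6, -8.3]
opening: 0.193
finger_force: 25.0
```

```bash

python3 -m pendant '[[0,0,-0.13,0,0,0],[0,0,-0.13,0,0,0],[0,0,-0.13,0,0,0],[0,0,-0.13,0,0,0],[0,0,-0.13,0,0,0]]'
python3 -m pendant '[[0,0,0,0,0,0],[0,0,0,0,0,0]]'
python3 -m pendant '[[0.158,0.361,0,0,0,-0.0348],[0.158,0.361,0,0,0,-0.0348],[0.158,0.361,0,0,0,-0.0348],[0,0,0,0,0,0]]'

```

```text
clock: 8.45
tool_pos: [0.4373, -0.2124, 0.1514]
eef_rot: [0.998, -0.064, 0.001, 0.0]
contact_force: [5.2, 0.3, -7.7]
opening: 0.191
finger_force: 25.0
clock: 8.62
tool_pos: [0.4373, -0.2125, 0.1516]
eef_rot: [0.998, -0.064, 0.001, 0.0]
contact_force: [4.5, 0.1, -0.3]
opening: 0.193
finger_force: 25.0
clock: 8.95
tool_pos: [0.4495, -0.2405, 0.1515]
eef_rot: [0.995, 0.102, 0.001, 0.0]
contact_force: [4.2, 2.6, 0.4]
opening: 0.198
finger_force: 25.0
```

```bash

python3 -m pendant '[[0.158,0.361,0,0,0,-0.0348],[0.158,0.361,0,0,0,-0.0348],[0.158,0.361,0,0,0,-0.0348],[0.158,0.361,0,0,0,-0.0348],[0.158,0.361,0,0,0,-0.0348]]'
python3 -m pendant '[[0.158,0.361,0,0,0,-0.0348],[0.158,0.361,0,0,0,-0.0348],[0.158,0.361,0,0,0,-0.0348],[0.158,0.361,0,0,0,-0.0348],[0,0,0,0,0,0]]'
python3 -m pendant '[[0.158,0.361,0,0,0,-0.0348],[0.158,0.361,0,0,0,-0.0348],[0.158,0.361,0,0,0,-0.0348],[0,0,0,0,0,0]]'
python3 -m pendant '[[0,0,0,0,0,0],[0,0,0,0,0,0],[0,0,0,0,0,0]]' 0
python3 -m pendant '[[0,0,0,0,0,0],[0,0,-1,0,0,0],[0,0,-1,0,0,0],[0,0,-1,0,0,0]]' 0.5
python3 -c "
from h import *
im,P,d,M=snap('wrist','w2')
cv2.imwrite('pics/w2b.png',cv2.resize(im,(640,480)))"
```

```text
clock: 9.37
tool_pos: [0.4842, -0.2707, 0.1514]
eef_rot: [0.93, 0.368, 0.0, -0.001]
contact_force: [2.7, 7.1, 1.0]
opening: 0.197
finger_force: 25.0
clock: 9.78
tool_pos: [0.5223, -0.2794, 0.151]
eef_rot: [0.828, 0.561, 0.0, -0.002]
contact_force: [-0.3, 4.5, 1.7]
opening: 0.197
finger_force: 25.0
clock: 10.12
tool_pos: [0.5504, -0.2748, 0.1506]
eef_rot: [0.725, 0.689, -0.0, -0.003]
contact_force: [-2.1, 6.1, 2.4]
opening: 0.194
finger_force: 25.0
clock: 10.37
tool_pos: [0.5496, -0.2793, 0.1508]
eef_rot: [0.728, 0.686, -0.001, -0.0]
contact_force: [-0.0, 0.1, 0.1]
opening: 0.394
finger_force: 0.0
clock: 10.7
tool_pos: [0.5502, -0.2786, 0.2266]
eef_rot: [0.728, 0.686, -0.001, -0.001]
contact_force: [0.5, -0.2, 0.5]
opening: 0.696
finger_force: 0.0
```

View pics/w2b.png

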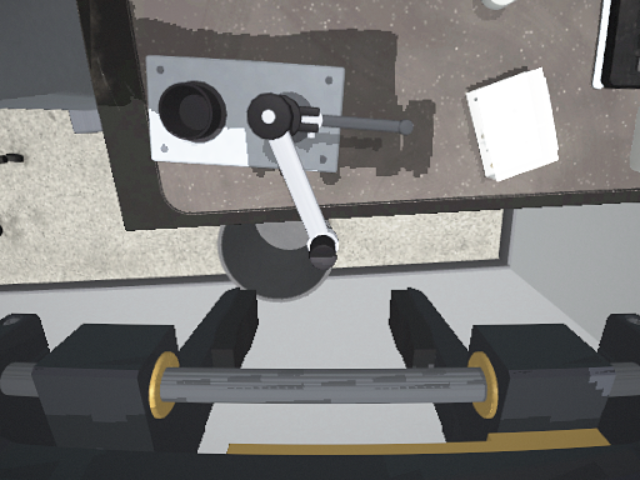

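```bash

python3 -m pendant '[[0,0,-0.2,0,0,0.037],[0,0,-0.2,0,0,0.037],[0,0,-0.2,0,0,0.037],[0,0,-0.2,0,0,0.037],[0,0,-0.2,0,0,0.037]]' >/dev/null
python3 -m pendant '[[0,0,-0.2,0,0,0.037],[0,0,-0.2,0,0,0.037],[0,0,-0.2,0,0,0.037],[0,0,-0.2,0,0,0.037],[0,0,-0.2,0,0,0.037]]' >/dev/null
python3 -m pendant '[[0,0,0,0,0,0.037],[0,0,0,0,0,0.037],[0,0,0,0,0,0.037],[0,0,0,0,0,0.034],[0,0,0,0,0,0]]' 
python3 -c "
from h import *
delta(.45,.16,.28,-6)"
```

```text
clock: 12.0
tool_pos: [0.5507, -0.2785, 0.276]
eef_rot: [0.999, -0.055, -0.0, 0.001]
contact_force: [0.7, 0.2, 0.5]
opening: 0.749
finger_force: 0.0
pos [0.5507, -0.2785, 0.276] yaw -6.3 units [-5.92, -16.99, -0.17] turn -0.0015 F [0.7, 0.2, 0.5] open 0.749 t 12.0 z-axis [-0.001, -0.001, -1.0]
```

```bash

python3 -m pendant '[[-0.3,-0.85,0,0,0,0],[-0.3,-0.85,0,0,0,0],[-0.3,-0.85,0,0,0,0],[-0.3,-0.85,0,0,0,0],[-0.3,-0.85,0,0,0,0]]' >/dev/null
python3 -m pendant '[[-0.3,-0.85,0,0,0,0],[-0.3,-0.85,0,0,0,0],[-0.3,-0.85,0,0,0,0],[-0.3,-0.85,0,0,0,0],[-0.3,-0.85,0,0,0,0]]' >/dev/null
python3 -m pendant '[[-0.3,-0.85,0,0,0,0],[-0.3,-0.85,0,0,0,0],[-0.3,-0.85,0,0,0,0],[-0.3,-0.85,0,0,0,0],[-0.3,-0.85,0,0,0,0]]' >/dev/null
python3 -m pendant '[[-0.3,-0.85,0,0,0,0],[-0.3,-0.85,0,0,0,0],[-0.3,-0.85,0,0,0,0],[-0.3,-0.85,0,0,0,0],[0,0,0,0,0,0]]'
python3 -m pendant '[[0,0,0,0,0,0],[0,0,0,0,0,0]]'>/dev/null
python3 -c "
from h import *
im,P,d,M=snap('wrist','w3')
cv2.imwrite('pics/w3b.png',cv2.resize(im,(800,600)))
delta(.45,.16,.28,-6)"
```

```text
clock: 13.67
tool_pos: [0.4511, 0.1433, 0.2762]
eef_rot: [0.999, -0.048, 0.0, -0.001]
contact_force: [0.4, -0.3, -1.0]
opening: 0.75
finger_force: 0.0
pos [0.4524, 0.1369, 0.2759] yaw -6.1 units [-0.19, -0.91, -0.16] turn -0.0007 F [0.6, -0.2, 0.1] open 0.748 t 13.9 z-axis [0.0, -0.001, -1.0]
```

View pics/w3b.png

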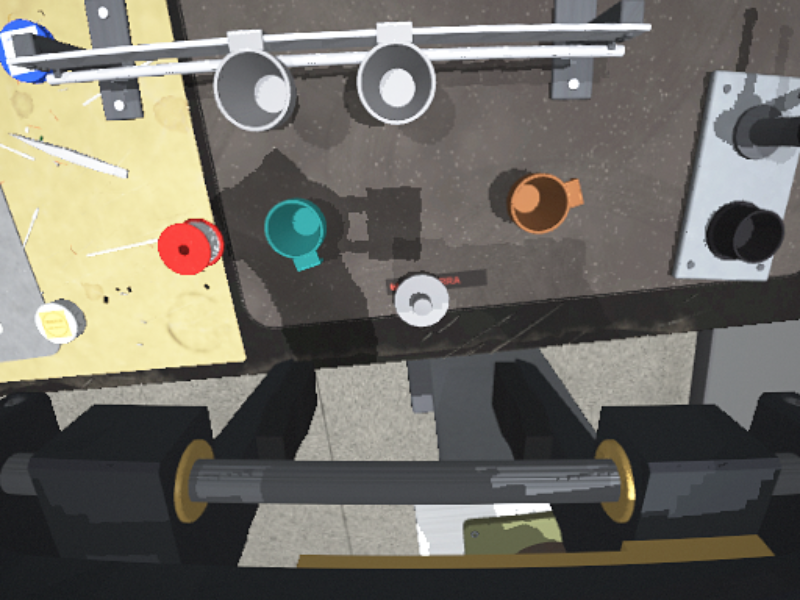

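```bash
python3 - <<'E'
from h import *
z=np.load("pics/w3.npz");P=z["P"]
def seg(u0,u1,v0,v1,z0,z1):
    q=P[int(v0*.64):int(v1*.64),int(u0*.64):int(u1*.64)].reshape(-1,3); return q[(q[:,2]>z0)&(q[:,2]<z1)]
from scipy.optimize import least_squares
def circ(q):
    f=lambda p:np.hypot(q[:,0]-p[0],q[:,1]-p[1])-p[2]
    s=least_squares(f,[*q.mean(0)[:2],.025],loss="soft_l1",f_scale=.001);c,rr=cv2.minEnclosingCircle((q[:,:2]*1000).astype(np.float32)); return len(q),s.x.round(4),np.round(c,1),round(rr,1),q[:,2].max().round(4)
print("A",circ(seg(205,300,50,140,.112,.124)))
print("B",circ(seg(350,440,42,135,.112,.124)))
print("lid knob",circ(seg(390,455,265,335,.028,.045)),"fl",circ(seg(385,460,265,335,.010,.045)))
q=seg(100,600,15,80,.108,.120)
for a,b in((100,200),(450,540)):
    q=seg(a,b,15,100,.108,.120);print("rail",len(q),q.mean(0).round(4))
q=np.vstack([seg(100,200,15,100,.108,.120),seg(450,540,15,100,.108,.120)])
print(cv2.fitLine((q[:,:2]*1000).astype(np.float32),cv2.DIST_HUBER,0,.01,.01).ravel())
E
```

```text
A (613, array([0.5825, 0.2199, 0.0232]), array([583.6, 220.5]), 25.8, np.float64(0.1197))
B (621, array([0.5763, 0.128 , 0.0233]), array([577.2, 128.3]), 25.7, np.float64(0.1207))
lid knob (113, array([0.3949, 0.125 , 0.0063]), array([394.5, 124.8]), 8.8, np.float64(0.0348)) fl (918, array([0.3924, 0.1248, 0.0189]), array([394. , 125.4]), 27.3, np.float64(0.0348))
rail 386 [0.6167 0.2824 0.1144]
rail 355 [0.6016 0.0643 0.1145]
[6.9129556e-02 9.9760771e-01 6.0915143e+02 1.7696558e+02]
```

```bash
python3 -c "
from h import *
delta(.5768,.1282,.16,-4)"
```

```text
pos [0.4524, 0.1369, 0.2759] yaw -6.1 units [4.98, -0.19, 4.64] turn -0.0118 F [0.6, -0.2, 0.1] open 0.748 t 13.9 z-axis [0.0, -0.001, -1.0]
```

```bash

python3 -m pendant '[[0.5,-0.02,0.46,0,0,0],[0.5,-0.02,0.46,0,0,0],[0.5,-0.02,0.46,0,0,0],[0.5,-0.02,0.46,0,0,0],[0.5,-0.02,0.46,0,0,0]]' 0.5 >/dev/null
python3 -m pendant '[[0.5,-0.02,0.46,0,0,0],[0.5,-0.02,0.46,0,0,0],[0.5,-0.02,0.46,0,0,0],[0.5,-0.02,0.46,0,0,0],[0.5,-0.02,0.46,0,0,0]]' >/dev/null
python3 -m pendant '[[0,0,0,0,0,-0.0118],[0,0,0,0,0,0],[0,0,0,0,0,0]]' 
python3 -c "
from h import *
delta(.5768,.1282,.101,-4)"
```

```text
clock: 14.97
tool_pos: [0.5771, 0.1287, 0.1608]
eef_rot: [0.999, -0.036, -0.0, 0.0]
contact_force: [-0.4, 0.0, 0.3]
opening: 0.747
finger_force: 0.0
pos [0.5771, 0.1287, 0.1608] yaw -4.1 units [-0.01, 0.02, 2.39] turn -0.0005 F [-0.4, 0.0, 0.3] open 0.747 t 15.0 z-axis [-0.0, -0.001, -1.0]
```

```bash

python3 -m pendant '[[0,0,0.6,0,0,0],[0,0,0.6,0,0,0],[0,0,0.6,0,0,0],[0,0,0.6,0,0,0],[0,0,0,0,0,0]]' 
python3 -m pendant '[[0,0,0,0,0,0],[0,0,0,0,0,0],[0,0,0,0,0,0],[0,0,0,0,0,0],[0,0,0,0,0,0]]' -1 15

```

```text
clock: 15.38
tool_pos: [0.5752, 0.1291, 0.0991]
eef_rot: [0.999, -0.035, -0.002, 0.001]
contact_force: [-0.7, 0.4, 0.3]
opening: 0.749
finger_force: 0.0
clock: 15.8
tool_pos: [0.5776, 0.1301, 0.102]
eef_rot: [0.999, -0.035, 0.001, -0.0]
contact_force: [-0.5, -0.9, 3.5]
opening: 0.564
finger_force: 15.0
```

```bash

python3 -m pendant '[[0,0,-0.2,0,0,0],[0,0,-0.2,0,0,0],[0,0,-0.2,0,0,0],[0,0,-0.3,0,0,0],[0,0,-0.3,0,0,0]]' 
python3 -m pendant '[[0,0,-0.4,0,0,0],[0,0,-0.4,0,0,0],[0,0,-0.4,0,0,0],[-0.5,0,-0.4,0,0,0],[-0.5,0,-0.4,0,0,0]]'
python3 -c "
from h import *
delta(.433,-.1818,.18,-7.3)
im,P,d,M=snap('wrist','w4')
cv2.imwrite('pics/w4b.png',im)"
```

```text
clock: 16.22
tool_pos: [0.5768, 0.1302, 0.1317]
eef_rot: [0.999, -0.034, -0.0, 0.0]
contact_force: [-0.1, 0.5, -1.8]
opening: 0.569
finger_force: 15.0
clock: 16.63
tool_pos: [0.5524, 0.1318, 0.1822]
eef_rot: [0.999, -0.035, 0.001, -0.0]
contact_force: [-0.9, 1.2, -1.1]
opening: 0.561
finger_force: 15.0
pos [0.5524, 0.1318, 0.1822] yaw -4.0 units [-3.89, 12.85, 0.08] turn 0.0183 F [-0.9, 1.2, -1.1] open 0.561 t 16.6 z-axis [0.001, 0.0, -1.0]
```

View pics/w4b.png

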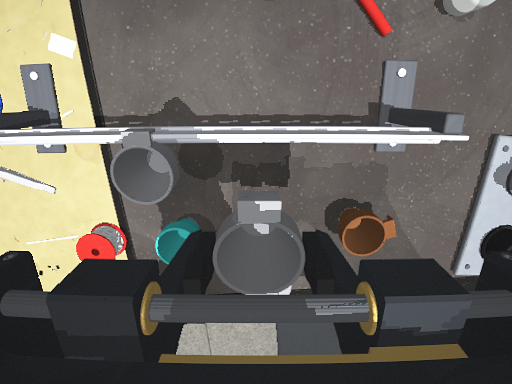

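```bash
cat >> h.py <<'E'
from scipy.optimize import least_squares
def cupfit(name,R0=.0245,zr=(.009,.024),wob=.034):
    "rim circle of the held cup, in tool coordinates (z up rel. TCP)"
    z=np.load(f"pics/{name}.npz");s=r.get_state();A=R.from_quat(s["eef_rot"]).as_matrix()
    q=((z["P"].reshape(-1,3)-s["tool_pos"])@A); q=q[(np.abs(q[:,1])<.024)&(np.abs(q[:,0])<.04)&(q[:,2]<0)&(q[:,2]>-.03)]
    h=np.histogram(q[:,2],np.arange(-.03,0.001,.002));print("z hist",dict(zip(h[1].round(3).tolist(),h[0].tolist())))
    k=q[(q[:,2]<-.012)&(q[:,2]>-.022)&(q[:,0]<.022)]
    f=lambda p:np.hypot(k[:,0]-p[0],k[:,1]-p[1])-p[2]
    print("rim fit tool x,y,r",len(k),least_squares(f,[0,0,R0],loss="soft_l1",f_scale=.001).x.round(4), "range x",k[:,0].min().round(4),k[:,0].max().round(4))
E
python3 -c "
from h import *
cupfit('w4')"
```

```text
z hist {-0.03: 0, -0.028: 0, -0.026: 0, -0.024: 1, -0.022: 22, -0.02: 46, -0.018: 76, -0.016: 1191, -0.014: 621, -0.012: 636, -0.01: 429, -0.008: 433, -0.006: 388, -0.004: 373, -0.002: 298}
rim fit tool x,y,r 735 [0.0021 0.0011 0.0237] range x -0.0214 0.022
```

```bash
python3 - <<'E'
from h import *
def seat(n):
    P=np.load(f"pics/{n}.npz")["P"].reshape(-1,3)
    q=P[(np.hypot(P[:,0]-.433,P[:,1]+.1815)<.035)&(P[:,2]>.040)&(P[:,2]<.049)]
    c,rr=cv2.minEnclosingCircle((q[:,:2]*1000).astype(np.float32))
    f=lambda p:np.hypot(q[:,0]-p[0],q[:,1]-p[1])-p[2]
    print(n,len(q),np.round(c,1),round(rr,1),least_squares(f,[.433,-.18,.023],loss="soft_l1",f_scale=.001).x.round(4))
    pl=P[(np.abs(P[:,0]-.478)<.13)&(np.abs(P[:,1]+.187)<.1)&(P[:,2]>.008)&(P[:,2]<.017)]
    print(cv2.minAreaRect((pl[:,:2]*1000).astype(np.float32)))
for n in("w1","w2","w3","top0","side0"): seat(n)
E
```

```text
w1 287 [ 433.  -181.5] 24.7 [ 0.4336 -0.1815  0.0226]
((477.62286376953125, -187.48519897460938), (100.69711303710938, 190.5991973876953), 82.69477081298828)
w2 532 [ 433.1 -181.3] 25.0 [ 0.4341 -0.1814  0.0227]
((477.9815673828125, -187.23794555664062), (100.93204498291016, 190.43603515625), 82.58097839355469)
w3 404 [ 433.6 -180.6] 25.6 [ 0.4335 -0.1799  0.0229]
((478.08233642578125, -186.11976623535156), (101.1312484741211, 189.79705810546875), 82.61636352539062)
top0 52 [ 433.4 -180.2] 24.3 [ 0.4339 -0.1803  0.0219]
((480.35443115234375, -171.65277099609375), (150.87791442871094, 192.5924072265625), 84.11771392822266)
side0 76 [ 430.3 -181.4] 24.7 [ 0.4308 -0.1821  0.0229]
((475.2298583984375, -187.7313690185547), (99.49580383300781, 188.89254760742188), 82.27882385253906)
```

```bash

python3 -m pendant '[[-0.3,0.99,0,0,0,0],[-0.3,0.99,0,0,0,0],[-0.3,0.99,0,0,0,0],[-0.3,0.99,0,0,0,0],[-0.3,0.99,0,0,0,0]]' >/dev/null
python3 -m pendant '[[-0.3,0.99,0,0,0,0],[-0.3,0.99,0,0,0,0],[-0.3,0.99,0,0,0,0],[-0.3,0.99,0,0,0,0],[-0.3,0.99,0,0,0,0]]' >/dev/null
python3 -m pendant '[[-0.3,0.99,0,0,0,0],[-0.3,0.99,0,0,0,0.009],[-0.3,0.85,0,0,0,0.009],[0,0,0,0,0,0],[0,0,0,0,0,0]]' 
python3 -m pendant '[[0,0,0,0,0,0],[0,0,0,0,0,0]]' >/dev/null
python3 -c "
from h import *
delta(.4325,-.181,.09,-7.3)
snap('wrist','w5');cupfit('w5')"
```

```text
clock: 17.93
tool_pos: [0.4321, -0.1801, 0.1813]
eef_rot: [0.998, -0.064, 0.0, 0.0]
contact_force: [0.6, 0.4, -0.8]
opening: 0.564
finger_force: 15.0
pos [0.4332, -0.1775, 0.1812] yaw -7.1 units [-0.02, 0.14, 3.65] turn 0.0013 F [-0.4, 0.3, -0.8] open 0.565 t 18.1 z-axis [0.001, 0.0, -1.0]
z hist {-0.03: 0, -0.028: 0, -0.026: 0, -0.024: 2, -0.022: 13, -0.02: 43, -0.018: 1054, -0.016: 702, -0.014: 678, -0.012: 437, -0.01: 426, -0.008: 402, -0.006: 374, -0.004: 307, -0.002: 281}
rim fit tool x,y,r 1339 [0.     0.0009 0.0235] range x -0.025 0.022
```

```bash

python3 -m pendant '[[0,0.14,0.7,0,0,0],[0,0,0.7,0,0,0],[0,0,0.7,0,0,0],[0,0,0.7,0,0,0],[0,0,0.6,0,0,0]]'
python3 -m pendant '[[0,0,0.2,0,0,0],[0,0,0,0,0,0],[0,0,0,0,0,0]]'
python3 -c "
from h import *
delta(.433,-.181,.046,-7.3)"
```

```text
clock: 18.57
tool_pos: [0.4325, -0.181, 0.095]
eef_rot: [0.998, -0.062, 0.0, -0.0]
contact_force: [0.3, -0.3, -1.6]
opening: 0.565
finger_force: 15.0
clock: 18.82
tool_pos: [0.4323, -0.1816, 0.0912]
eef_rot: [0.998, -0.062, 0.0, -0.0]
contact_force: [0.9, -0.8, -0.7]
opening: 0.566
finger_force: 15.0
pos [0.4323, -0.1816, 0.0912] yaw -7.1 units [0.03, -0.03, 1.81] turn 0.0010 F [0.9, -0.8, -0.7] open 0.566 t 18.8 z-axis [0.0, 0.0, -1.0]
```

Cup bottom is at ~57 mm, above the seat rim (44.5). Descend slowly, watching force.

```bash

python3 -m pendant '[[0.02,-0.02,0.15,0,0,0],[0,0,0.15,0,0,0],[0,0,0.15,0,0,0],[0,0,0.15,0,0,0],[0,0,0.15,0,0,0]]'
python3 -m pendant '[[0,0,0.12,0,0,0],[0,0,0.12,0,0,0],[0,0,0.12,0,0,0],[0,0,0.12,0,0,0]]'
python3 -m pendant '[[0,0,0.1,0,0,0],[0,0,0.1,0,0,0],[0,0,0.1,0,0,0],[0,0,0.1,0,0,0]]'

```

```text
clock: 19.23
tool_pos: [0.4325, -0.1818, 0.072]
eef_rot: [0.998, -0.063, 0.0, 0.0]
contact_force: [0.3, 0.4, -0.9]
opening: 0.564
finger_force: 15.0
clock: 19.57
tool_pos: [0.4324, -0.1817, 0.0599]
eef_rot: [0.998, -0.063, -0.0, 0.0]
contact_force: [0.0, -0.2, -0.8]
opening: 0.567
finger_force: 15.0
clock: 19.9
tool_pos: [0.432, -0.181, 0.05]
eef_rot: [0.998, -0.062, -0.0, -0.0]
contact_force: [-1.2, 3.1, 2.1]
opening: 0.565
finger_force: 15.0
```

```bash

python3 -m pendant '[[0,-0.02,0.06,0,0,0],[0,0,0.05,0,0,0],[0,0,0,0,0,0]]'
python3 -m pendant '[[0,0,0.05,0,0,0],[0,0,0,0,0,0]]'

```

```text
clock: 20.15
tool_pos: [0.4329, -0.181, 0.0482]
eef_rot: [0.998, -0.062, 0.001, 0.0]
contact_force: [0.2, 1.5, 9.6]
opening: 0.561
finger_force: 15.0
clock: 20.32
tool_pos: [0.433, -0.1811, 0.0475]
eef_rot: [0.998, -0.062, 0.001, 0.0]
contact_force: [-0.9, 2.7, 16.5]
opening: 0.566
finger_force: 15.0
```

```bash

python3 -m pendant '[[0,0,0,0,0,0],[0,0,0,0,0,0],[0,0,0,0,0,0],[0,0,0,0,0,0]]' 0.5
python3 -m pendant '[[0,0,-0.8,0,0,0],[0,0,-0.8,0,0,0],[0,0,-1,0,0,0],[0,0,-1,0,0,0],[0,0,-1,0,0,0]]'
python3 -m pendant '[[-0.5,0,-1,0,0,0],[-0.5,0,-1,0,0,0],[0,0,-1,0,0,0],[0,0,0,0,0,0],[0,0,0,0,0,0]]'
python3 - <<'E'
from h import *
snap('wrist','w6');P=np.load("pics/w6.npz")["P"].reshape(-1,3)
q=P[(np.hypot(P[:,0]-.433,P[:,1]+.1812)<.035)&(P[:,2]>.052)&(P[:,2]<.09)]
print(np.histogram(q[:,2],np.arange(.052,.08,.002)))
k=q[(q[:,2]>np.percentile(q[:,2],90)-.004)&(q[:,0]<.45)]
f=lambda p:np.hypot(k[:,0]-p[0],k[:,1]-p[1])-p[2]
print(least_squares(f,[.433,-.18,.024],loss="soft_l1",f_scale=.001).x,k[:,2].mean())
delta(.45,.2202,.24,-4)
E
```

```text
clock: 20.65
tool_pos: [0.4325, -0.1814, 0.0461]
eef_rot: [0.998, -0.063, 0.0, 0.0]
contact_force: [-0.2, -0.3, 0.2]
opening: 0.748
finger_force: 0.0
clock: 21.07
tool_pos: [0.4321, -0.1812, 0.1621]
eef_rot: [0.998, -0.063, -0.0, -0.0]
contact_force: [-0.1, -0.8, -0.5]
opening: 0.757
finger_force: 0.0
clock: 21.48
tool_pos: [0.4083, -0.1785, 0.2371]
eef_rot: [0.998, -0.063, 0.002, 0.001]
contact_force: [0.0, 0.2, -0.0]
opening: 0.746
finger_force: 0.0
(array([ 50,  45,  54,  60,  66, 376, 135,   1,   0,   0,   0,   0,   0,
         0]), array([0.052, 0.054, 0.056, 0.058, 0.06 , 0.062, 0.064, 0.066, 0.068,
       0.07 , 0.072, 0.074, 0.076, 0.078, 0.08 ]))
[ 0.43238087 -0.18223735  0.02333094] 0.0630258738545211
pos [0.4076, -0.1783, 0.2361] yaw -7.2 units [-0.32, -16.02, -0.16] turn -0.0179 F [-0.8, 0.5, -0.4] open 0.747 t 21.5 z-axis [0.0, -0.0, -1.0]
```

```bash

python3 -m pendant '[[0,-0.95,0,0,0,-0.0036],[0,-0.95,0,0,0,-0.0036],[0,-0.95,0,0,0,-0.0036],[0,-0.95,0,0,0,-0.0036],[0,-0.95,0,0,0,-0.0036]]' >/dev/null
python3 -m pendant '[[0.3,-0.95,0,0,0,0],[0.3,-0.95,0,0,0,0],[0.3,-0.95,0,0,0,0],[0.3,-0.95,0,0,0,0],[0.3,-0.95,0,0,0,0]]' >/dev/null
python3 -m pendant '[[0.4,-0.95,0,0,0,0],[0.4,-0.95,0,0,0,0],[0.4,-0.95,-0.1,0,0,0],[0.4,-0.95,-0.1,0,0,0],[0.4,-0.95,-0.1,0,0,0]]' >/dev/null
python3 -m pendant '[[0,-0.4,0,0,0,0],[0,0,0,0,0,0],[0,0,0,0,0,0],[0,0,0,0,0,0]]' 
python3 -c "
from h import *
delta(.583,.2215,.16,-4)"
```

```text
clock: 23.12
tool_pos: [0.5232, 0.1787, 0.2427]
eef_rot: [0.999, -0.035, -0.001, 0.001]
contact_force: [-0.1, -0.5, -0.5]
opening: 0.752
finger_force: 0.0
pos [0.5232, 0.1787, 0.2427] yaw -4.0 units [2.27, -1.89, 3.3] turn -0.0003 F [-0.1, -0.5, -0.5] open 0.752 t 23.1 z-axis [-0.002, -0.003, -1.0]
```

```bash

python3 -m pendant '[[0.57,-0.47,0,0,0,0],[0.57,-0.47,0.5,0,0,0],[0.57,-0.47,0.7,0,0,0],[0.56,-0.48,0.8,0,0,0],[0,0,0.8,0,0,0]]' >/dev/null
python3 -m pendant '[[0,0,0.5,0,0,0],[0,0,0,0,0,0],[0,0,0,0,0,0],[0,0,0,0,0,0]]' 
python3 -c "
from h import *
delta(.583,.2215,.1015,-4)
snap('wrist','w7');P=np.load('pics/w7.npz')['P'].reshape(-1,3)
q=P[(abs(P[:,0]-.583)<.035)&(abs(P[:,1]-.221)<.03)&(P[:,2]>.112)&(P[:,2]<.124)&(P[:,0]<.602)]
f=lambda p:np.hypot(q[:,0]-p[0],q[:,1]-p[1])-p[2]
print(len(q),least_squares(f,[.583,.221,.024],loss='soft_l1',f_scale=.001).x)"
```

```text
clock: 23.87
tool_pos: [0.5845, 0.2231, 0.1621]
eef_rot: [0.999, -0.035, 0.001, 0.0]
contact_force: [-0.4, 0.7, 1.1]
opening: 0.749
finger_force: 0.0
pos [0.5845, 0.2231, 0.1621] yaw -4.0 units [-0.06, 0.07, 2.42] turn -0.0002 F [-0.4, 0.7, 1.1] open 0.749 t 23.9 z-axis [0.001, -0.0, -1.0]
779 [0.58361033 0.22057535 0.02331475]
```

```bash

python3 -m pendant '[[-0.02,0.06,0.6,0,0,0],[0,0,0.6,0,0,0],[0,0,0.6,0,0,0],[0,0,0.58,0,0,0],[0,0,0,0,0,0]]' 
python3 -m pendant '[[0,0,0,0,0,0],[0,0,0,0,0,0],[0,0,0,0,0,0],[0,0,0,0,0,0],[0,0,0,0,0,0]]' -1 15
python3 -m pendant '[[0,0,-0.2,0,0,0],[0,0,-0.2,0,0,0],[0,0,-0.2,0,0,0],[0,0,-0.3,0,0,0],[0,0,-0.3,0,0,0]]' 
python3 -m pendant '[[0,0,-0.4,0,0,0],[0,0,-0.4,0,0,0],[0,0,-0.4,0,0,0],[-0.5,0,-0.4,0,0,0],[-0.5,0,-0.4,0,0,0]]'
python3 -m pendant '[[-0.5,0,0,0,0,0],[0,0,0,0,0,0],[0,0,0,0,0,0]]'
python3 -c "
from h import *
delta(.433,-.1815,.2,-7.3)
snap('wrist','w8');cupfit('w8')"
```

```text
clock: 24.33
tool_pos: [0.5824, 0.2218, 0.1004]
eef_rot: [0.999, -0.035, -0.001, 0.001]
contact_force: [-1.1, 0.2, 0.3]
opening: 0.747
finger_force: 0.0
clock: 24.75
tool_pos: [0.5843, 0.2229, 0.103]
eef_rot: [0.999, -0.035, 0.001, -0.0]
contact_force: [-1.0, -0.4, 3.8]
opening: 0.568
finger_force: 15.0
clock: 25.17
tool_pos: [0.5831, 0.2227, 0.1323]
eef_rot: [0.999, -0.034, -0.0, 0.0]
contact_force: [0.1, 0.1, -0.6]
opening: 0.568
finger_force: 15.0
clock: 25.58
tool_pos: [0.5589, 0.2243, 0.1829]
eef_rot: [0.999, -0.035, 0.001, -0.0]
contact_force: [-0.0, -0.1, -0.8]
opening: 0.564
finger_force: 15.0
clock: 25.83
tool_pos: [0.5461, 0.2255, 0.1824]
eef_rot: [0.999, -0.034, 0.0, -0.0]
contact_force: [0.3, -0.3, -0.1]
opening: 0.564
finger_force: 15.0
pos [0.5461, 0.2255, 0.1824] yaw -3.9 units [-3.41, 16.55, -0.71] turn 0.0189 F [0.3, -0.3, -0.1] open 0.564 t 25.8 z-axis [0.001, 0.0, -1.0]
z hist {-0.03: 0, -0.028: 0, -0.026: 0, -0.024: 0, -0.022: 3, -0.02: 3, -0.018: 374, -0.016: 1130, -0.014: 655, -0.012: 466, -0.01: 437, -0.008: 377, -0.006: 393, -0.004: 314, -0.002: 280}
rim fit tool x,y,r 1144 [-0.0012  0.0008  0.0235] range x -0.0259 0.022
```

```bash

python3 -m pendant '[[-0.21,0.97,-0.05,0,0,0],[-0.21,0.97,-0.05,0,0,0],[-0.21,0.97,-0.05,0,0,0],[-0.21,0.97,-0.05,0,0,0],[-0.21,0.97,-0.05,0,0,0]]' >/dev/null
python3 -m pendant '[[-0.21,0.97,-0.05,0,0,0],[-0.21,0.97,-0.05,0,0,0],[-0.21,0.97,-0.05,0,0,0],[-0.21,0.97,-0.05,0,0,0],[-0.21,0.97,-0.05,0,0,0]]' >/dev/null
python3 -m pendant '[[-0.21,0.97,0,0,0,0],[-0.21,0.97,0,0,0,0],[-0.21,0.97,0,0,0,0],[-0.21,0.97,0,0,0,0],[-0.21,0.97,0,0,0,0]]' >/dev/null
python3 -m pendant '[[-0.2,0.97,0,0,0,0.009],[0,0.7,0,0,0,0.009],[0,0,0,0,0,0],[0,0,0,0,0,0]]' >/dev/null
python3 -m pendant '[[0,0,0,0,0,0],[0,0,0,0,0,0]]' 
python3 -c "
from h import *
delta(.4335,-.1815,.11,-7.3)"
```

```text
clock: 27.63
tool_pos: [0.4348, -0.1722, 0.1942]
eef_rot: [0.998, -0.062, 0.0, -0.0]
contact_force: [-1.0, 0.4, -0.0]
opening: 0.567
finger_force: 15.0
pos [0.4348, -0.1722, 0.1942] yaw -7.1 units [-0.01, 0.38, 3.37] turn 0.0014 F [-1.0, 0.4, -0.0] open 0.567 t 27.6 z-axis [0.001, 0.001, -1.0]
```

```bash

python3 -m pendant '[[-0.01,0.38,0.6,0,0,0],[0,0,0.7,0,0,0],[0,0,0.7,0,0,0],[0,0,0.7,0,0,0],[0,0,0.6,0,0,0]]' >/dev/null
python3 -m pendant '[[0,0,0,0,0,0],[0,0,0,0,0,0],[0,0,0,0,0,0]]'
python3 -c "
from h import *
delta(.4335,-.1815,.0645,-7.3)
snap('wrist','w9');cupfit('w9')"
```

```text
clock: 28.3
tool_pos: [0.4333, -0.1823, 0.1123]
eef_rot: [0.998, -0.062, 0.001, -0.0]
contact_force: [0.2, 0.3, -0.1]
opening: 0.565
finger_force: 15.0
pos [0.4333, -0.1823, 0.1123] yaw -7.1 units [0.0, -0.03, 1.91] turn 0.0010 F [0.2, 0.3, -0.1] open 0.565 t 28.3 z-axis [0.001, -0.0, -1.0]
z hist {-0.03: 0, -0.028: 0, -0.026: 0, -0.024: 0, -0.022: 0, -0.02: 2, -0.018: 133, -0.016: 1204, -0.014: 644, -0.012: 547, -0.01: 426, -0.008: 419, -0.006: 377, -0.004: 330, -0.002: 279}
rim fit tool x,y,r 948 [-0.0006  0.0007  0.0235] range x -0.0251 0.022
```

```bash

python3 -m pendant '[[0,-0.03,0.15,0,0,0],[0,0,0.15,0,0,0],[0,0,0.15,0,0,0],[0,0,0.15,0,0,0],[0,0,0.15,0,0,0]]'
python3 -m pendant '[[0,0,0.15,0,0,0],[0,0,0.15,0,0,0],[0,0,0.15,0,0,0],[0,0,0.15,0,0,0]]'
python3 -m pendant '[[0,0,0.1,0,0,0],[0,0,0.1,0,0,0],[0,0,0.08,0,0,0],[0,0,0,0,0,0]]'

```

```text
clock: 28.77
tool_pos: [0.4327, -0.1821, 0.0926]
eef_rot: [0.998, -0.063, -0.0, 0.0]
contact_force: [1.4, -0.1, 0.4]
opening: 0.563
finger_force: 15.0
clock: 29.1
tool_pos: [0.4327, -0.182, 0.0775]
eef_rot: [0.998, -0.063, -0.0, 0.0]
contact_force: [0.2, 0.0, -0.2]
opening: 0.566
finger_force: 15.0
clock: 29.43
tool_pos: [0.4324, -0.1818, 0.0706]
eef_rot: [0.998, -0.063, -0.0, -0.0]
contact_force: [-0.3, 0.5, -1.4]
opening: 0.568
finger_force: 15.0
```

```bash

python3 -m pendant '[[0,-0.01,0.1,0,0,0],[0,0,0.06,0,0,0],[0,0,0,0,0,0]]'
python3 -m pendant '[[0,0,0.05,0,0,0],[0,0,0,0,0,0]]'
python3 -m pendant '[[0,0,0.05,0,0,0],[0,0,0,0,0,0]]'

```

```text
clock: 29.68
tool_pos: [0.4336, -0.1817, 0.0674]
eef_rot: [0.998, -0.062, 0.001, 0.0]
contact_force: [-0.4, 1.5, 5.8]
opening: 0.566
finger_force: 15.0
clock: 29.85
tool_pos: [0.4337, -0.1817, 0.0669]
eef_rot: [0.998, -0.063, 0.001, 0.0]
contact_force: [-1.1, 1.5, 13.8]
opening: 0.566
finger_force: 15.0
clock: 30.02
tool_pos: [0.4339, -0.1818, 0.066]
eef_rot: [0.998, -0.063, 0.002, 0.0]
contact_force: [-0.8, 2.6, 18.2]
opening: 0.565
finger_force: 15.0
```

Seated (stiff contact at the expected height). Release, lift, verify; then lid.

```bash

python3 -m pendant '[[0,0,0,0,0,0],[0,0,0,0,0,0],[0,0,0,0,0,0],[0,0,0,0,0,0]]' 0.5
python3 -m pendant '[[0,0,-0.8,0,0,0],[0,0,-0.8,0,0,0],[0,0,-1,0,0,0],[0,0,-1,0,0,0],[0,0,-1,0,0,0]]' >/dev/null
python3 -m pendant '[[-0.5,0,-1,0,0,0],[-0.5,0,-1,0,0,0],[0,0,-0.5,0,0,0],[0,0,0,0,0,0],[0,0,0,0,0,0]]'
python3 - <<'E'
from h import *
im=snap('wrist','w10')[0];cv2.imwrite('pics/w10b.png',cv2.resize(im,(640,480)))
P=np.load("pics/w10.npz")["P"].reshape(-1,3)
q=P[(np.hypot(P[:,0]-.433,P[:,1]+.1812)<.028)&(P[:,2]>.052)&(P[:,2]<.11)]
print(np.histogram(q[:,2],np.arange(.06,.1,.002)))
k=q[(q[:,2]>.077)&(q[:,0]<.45)]
f=lambda p:np.hypot(k[:,0]-p[0],k[:,1]-p[1])-p[2]
print(least_squares(f,[.433,-.18,.024],loss="soft_l1",f_scale=.001).x,k[:,2].mean())
q=P[(np.hypot(P[:,0]-.394,P[:,1]-.125)<.1)&(P[:,2]>.028)&(P[:,2]<.038)];print("lid?",len(q),q.mean(0) if len(q) else 0)
delta(.41,.06,.24,-7.3)
E
```

```text
clock: 30.35
tool_pos: [0.4329, -0.182, 0.0643]
eef_rot: [0.998, -0.063, 0.0, 0.0]
contact_force: [-0.0, -0.7, 0.0]
opening: 0.75
finger_force: 0.0
clock: 31.18
tool_pos: [0.4083, -0.179, 0.2421]
eef_rot: [0.998, -0.063, 0.001, 0.0]
contact_force: [0.3, 0.1, -0.5]
opening: 0.751
finger_force: 0.0
(array([ 45,  48,  53,  54,  46,  54,  53,  60,  61,  71, 309,  84,   0,
         0,   0,   0,   0,   0,   0,   0]), array([0.06 , 0.062, 0.064, 0.066, 0.068, 0.07 , 0.072, 0.074, 0.076,
       0.078, 0.08 , 0.082, 0.084, 0.086, 0.088, 0.09 , 0.092, 0.094,
       0.096, 0.098, 0.1  ]))
[ 0.43327081 -0.18299855  0.02315114] 0.08062461651583763
lid? 122 [0.39482583 0.12356171 0.03195428]
pos [0.4079, -0.1788, 0.2414] yaw -7.2 units [-1.12, -9.49, 0.06] turn 0.0005 F [-0.7, -1.1, -0.2] open 0.747 t 31.2 z-axis [-0.0, 0.0, -1.0]
```

View pics/w10b.png

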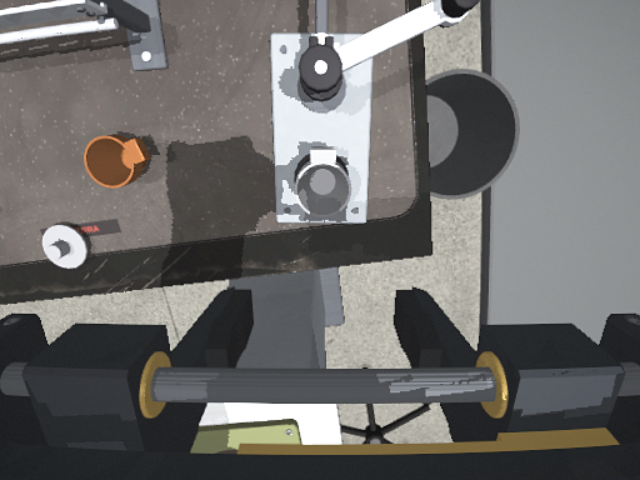

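```bash

python3 -m pendant '[[-0.14,-0.95,0,0,0,0],[-0.14,-0.95,0,0,0,0],[-0.14,-0.95,0,0,0,0],[-0.14,-0.95,0,0,0,0],[-0.14,-0.95,0,0,0,0]]' 0 >/dev/null
python3 -m pendant '[[-0.14,-0.95,0,0,0,0],[-0.14,-0.95,0,0,0,0],[-0.14,-0.95,0.3,0,0,0],[-0.14,-0.95,0.4,0,0,0],[-0.14,-0.95,0.5,0,0,0]]'>/dev/null
python3 -m pendant '[[-0.14,-0.95,0.6,0,0,0],[-0.14,-0.95,0.6,0,0,0],[0,0,0.6,0,0,0],[0,0,0.6,0,0,0],[0,0,0,0,0,0]]'
python3 -m pendant '[[0,0,0,0,0,0],[0,0,0,0,0,0]]' >/dev/null
python3 -c "
from h import *
snap('wrist','w11');P=np.load('pics/w11.npz')['P'].reshape(-1,3)
q=P[(np.hypot(P[:,0]-.395,P[:,1]-.124)<.05)&(P[:,2]>.027)&(P[:,2]<.038)];print('lid?',len(q),q.mean(0),cv2.minEnclosingCircle((q[:,:2]*1000).astype(np.float32)))
delta(.3945,.1245,.06,-7.3)"
```

```text
clock: 32.48
tool_pos: [0.4, 0.1095, 0.1488]
eef_rot: [0.998, -0.062, -0.003, 0.001]
contact_force: [-1.1, 0.1, 0.2]
opening: 0.496
finger_force: 0.0
lid? 257 [0.39524041 0.12474548 0.03239849] ((394.51141357421875, 124.97732543945312), 8.73643970489502)
pos [0.4022, 0.1091, 0.1522] yaw -7.2 units [-0.38, -0.57, 3.69] turn 0.0004 F [-0.1, -0.5, 0.6] open 0.501 t 32.7 z-axis [0.0, -0.0, -1.0]
```

```bash

python3 -m pendant '[[-0.2,-0.3,0.6,0,0,0],[-0.2,-0.3,0.7,0,0,0],[0,0,0.8,0,0,0],[0,0,0.8,0,0,0],[0,0,0.8,0,0,0]]' >/dev/null
python3 -m pendant '[[0,0,0,0,0,0],[0,0,0,0,0,0],[0,0,0,0,0,0]]'
python3 -c "
from h import *
delta(.3945,.1257,.0165,-7.3)"
```

```text
clock: 33.37
tool_pos: [0.3986, 0.1266, 0.0648]
eef_rot: [0.998, -0.066, -0.003, 0.001]
contact_force: [-1.5, -0.2, -0.3]
opening: 0.5
finger_force: 0.0
pos [0.3986, 0.1266, 0.0648] yaw -7.6 units [-0.15, 0.05, 1.93] turn -0.0015 F [-1.5, -0.2, -0.3] open 0.5 t 33.4 z-axis [-0.007, -0.002, -1.0]
```

```bash

python3 -m pendant '[[-0.15,0.04,0.5,0,0,0],[0,0,0.5,0,0,0],[0,0,0.5,0,0,0],[0,0,0.2,0,0,0],[0,0,0,0,0,0]]'
python3 -m pendant '[[0,0,0,0,0,0],[0,0,0,0,0,0]]'
python3 -c "
from h import *
delta(.3945,.1257,.0165,-7.3);print(r.get_state()['q'].round(3))"
```

```text
clock: 33.78
tool_pos: [0.4073, 0.13, 0.0327]
eef_rot: [0.998, -0.063, -0.016, 0.006]
contact_force: [0.4, -0.1, -0.7]
opening: 0.499
finger_force: 0.0
clock: 33.95
tool_pos: [0.4065, 0.1297, 0.0338]
eef_rot: [0.998, -0.063, -0.016, 0.006]
contact_force: [0.2, 0.2, 0.5]
opening: 0.496
finger_force: 0.0
pos [0.4065, 0.1297, 0.0338] yaw -7.2 units [-0.44, 0.21, 0.71] turn 0.0006 F [0.2, 0.2, 0.5] open 0.496 t 34.0 z-axis [-0.033, -0.01, -0.999]
[-0.393  0.882 -0.034  2.257  0.543  0.043 -2.654]
```

```bash

python3 -m pendant '[[0.3,0,-0.5,0,0,0],[0.3,0,-0.8,0,0,0],[0.3,0,-0.8,0,0,0],[0,0,0,0,0,-0.03],[0,0,0,0,0,-0.03]]' >/dev/null
python3 -m pendant '[[0,0,0,0,0,-0.03],[0,0,0,0,0,-0.03],[0,0,0,0,0,-0.02],[0,0,0,0,-0.02,0],[0,0,0,0,-0.02,0]]' >/dev/null
python3 -m pendant '[[0,0,0,0,0,0],[0,0,0,0,0,0]]'
python3 -c "
from h import *
delta(.3945,.1257,.06,17.6);print(r.get_state()['q'].round(3))"
```

```text
clock: 34.95
tool_pos: [0.4313, 0.1275, 0.0854]
eef_rot: [0.985, 0.156, -0.078, 0.012]
contact_force: [-0.1, -0.1, -0.1]
opening: 0.5
finger_force: 0.0
pos [0.4313, 0.1275, 0.0854] yaw 18.0 units [-1.24, -0.38, 1.23] turn 0.0020 F [-0.1, -0.1, -0.1] open 0.5 t 35.0 z-axis [-0.15, -0.048, -0.988]
[-0.117  0.829 -0.437  2.05   0.586  0.555 -2.243]
```

```bash

python3 -m pendant '[[0,0,0,0,0.017,0],[-0.35,-0.13,0.3,0,0,0],[-0.35,-0.13,0.3,0,0,0],[-0.35,-0.13,0.3,0,0,0],[0,0,0,0,0,0]]'
python3 -m pendant '[[0,0,0,0,0,0],[0,0,0,0,0,0]]' >/dev/null
python3 -c "
from h import *
delta(.393,.1255,.0175,17.6);print(r.get_state()['q'].round(3))"
```

```text
clock: 35.37
tool_pos: [0.3971, 0.1273, 0.0659]
eef_rot: [0.986, 0.158, -0.054, 0.009]
contact_force: [0.8, -0.1, -0.2]
opening: 0.501
finger_force: 0.0
pos [0.4011, 0.1281, 0.0664] yaw 18.0 units [-0.13, -0.0, 1.98] turn 0.0025 F [0.3, 0.6, -0.3] open 0.497 t 35.5 z-axis [-0.1, -0.032, -0.994]
[-0.223  0.825 -0.304  2.192  0.697  0.327 -2.382]
```

```bash

python3 -m pendant '[[-0.13,0,0.4,0,0,0],[0,0,0.4,0,0,0],[0,0,0.4,0,0,0],[0,0,0.4,0,0,0],[0,0,0.3,0,0,0]]'
python3 -m pendant '[[0,0,0,0,0,0],[0,0,0,0,0,0]]'
python3 -c "
from h import *
delta(.393,.1255,.0175,17.6);print(r.get_state()['q'].round(3))"
```

```text
clock: 35.95
tool_pos: [0.3938, 0.1257, 0.0188]
eef_rot: [0.986, 0.156, -0.052, 0.008]
contact_force: [1.0, 0.9, -1.3]
opening: 0.5
finger_force: 0.0
clock: 36.12
tool_pos: [0.3934, 0.1255, 0.0192]
eef_rot: [0.986, 0.156, -0.052, 0.008]
contact_force: [-0.6, -0.8, 0.2]
opening: 0.501
finger_force: 0.0
pos [0.3934, 0.1255, 0.0192] yaw 18.0 units [-0.01, -0.0, 0.07] turn 0.0023 F [-0.6, -0.8, 0.2] open 0.501 t 36.1 z-axis [-0.1, -0.032, -0.994]
[-0.321  0.918 -0.148  2.227  0.781  0.151 -2.455]
```

Close on the knob and lift.

```bash

python3 -m pendant '[[0,0,0.05,0,0,0],[0,0,0,0,0,0],[0,0,0,0,0,0],[0,0,0,0,0,0],[0,0,0,0,0,0]]' -1 15
python3 -m pendant '[[0,0,0,0,0,0],[0,0,-0.3,0,0,0],[0,0,-0.5,0,0,0],[0.3,0,-0.8,0,0,0],[0.3,0,-0.8,0,0,0]]'
python3 -m pendant '[[0.3,0,-0.8,0,0,0],[0.3,0,-0.8,0,0,0],[0,0,-0.8,0,0,0],[0,0,0,0,0,0],[0,0,0,0,0,0]]'
python3 -c "
from h import *
im=snap('wrist','w12')[0];cv2.imwrite('pics/w12b.png',cv2.resize(im,(640,480)))
delta(.433,-.1815,.2,-7.3)"
```

```text
clock: 36.53
tool_pos: [0.393, 0.1255, 0.0181]
eef_rot: [0.986, 0.156, -0.052, 0.008]
contact_force: [0.2, -0.3, 2.3]
opening: 0.195
finger_force: 15.0
clock: 36.95
tool_pos: [0.4122, 0.1316, 0.0765]
eef_rot: [0.986, 0.157, -0.054, 0.009]
contact_force: [0.7, 0.0, -0.8]
opening: 0.199
finger_force: 15.0
clock: 37.37
tool_pos: [0.4336, 0.1385, 0.1344]
eef_rot: [0.986, 0.156, -0.052, 0.008]
contact_force: [-0.1, 0.7, -0.2]
opening: 0.196
finger_force: 15.0
pos [0.4328, 0.1381, 0.1337] yaw 18.0 units [-4.21, 12.16, -2.22] turn 0.1407 F [-0.7, -0.6, -0.4] open 0.191 t 37.4 z-axis [-0.101, -0.033, -0.994]
```

View pics/w12b.png

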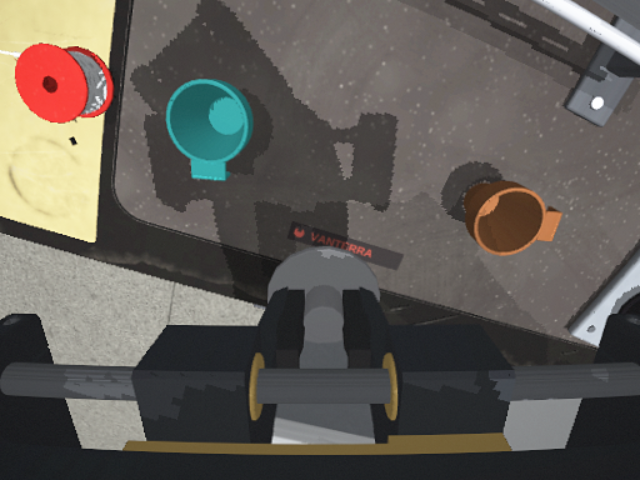

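```bash
cat >> h.py <<'E'
def lidfit(name):
    z=np.load(f"pics/{name}.npz");s=r.get_state();q=z["P"].reshape(-1,3)-s["tool_pos"]
    k=q[(np.hypot(q[:,0],q[:,1])<.034)&(q[:,2]>-.012)&(q[:,2]<.004)]
    print(np.histogram(k[:,2],np.arange(-.012,.005,.002)))
    k=k[(np.abs(k[:,2]-np.median(k[:,2]))<.003)&(np.hypot(k[:,0],k[:,1])>.012)]
    # outer edge: per-angle max radius, circle of r=27
    h=cv2.convexHull((k[:,:2]*1000).astype(np.float32)).reshape(-1,2)/1000
    a=np.arctan2(h[:,1],h[:,0]); h=h[np.hypot(h[:,0],h[:,1])>.02]
    f=lambda p:np.hypot(h[:,0]-p[0],h[:,1]-p[1])-.027
    print(len(k),len(h),"lid centre - TCP (world)",least_squares(f,[0,0],loss="soft_l1",f_scale=.001).x.round(4),"plane",np.linalg.lstsq(np.c_[k[:,:2],np.ones(len(k))],k[:,2],rcond=None)[0].round(3))
E
python3 -c "
from h import *
lidfit('w12')"
python3 -m pendant '[[-0.324,0.935,-0.17,0,0,0],[-0.324,0.935,-0.17,0,0,0],[-0.324,0.935,-0.17,0,0,0],[-0.324,0.935,-0.17,0,0,0],[-0.324,0.935,-0.17,0,0,0]]' >/dev/null
python3 -m pendant '[[-0.324,0.935,-0.17,0,0,0],[-0.324,0.935,-0.17,0,0,0],[-0.324,0.935,-0.17,0,0,0],[-0.324,0.935,-0.17,0,0,0],[-0.324,0.935,-0.17,0,0,0]]' >/dev/null
python3 -m pendant '[[-0.324,0.935,-0.17,0,0,0],[-0.324,0.935,-0.17,0,0,0],[-0.324,0.935,-0.17,0,0,0],[0,0,0,0,0,0],[0,0,0,0,0,0]]' >/dev/null
python3 -m pendant '[[0,0,0,0,0,0],[0,0,0,0,0,0]]' 
python3 -c "
from h import *
snap('wrist','w13')
lidfit('w13')
delta(.433,-.1815,.12,18)"

```

```text
(array([   0,    0,   11,  120, 2131,  334,   84,  125]), array([-0.012, -0.01 , -0.008, -0.006, -0.004, -0.002,  0.   ,  0.002,
        0.004]))
2412 29 lid centre - TCP (world) [ 0.0024 -0.0002] plane [-0.005 -0.002 -0.003]
clock: 38.83
tool_pos: [0.4329, -0.1795, 0.1993]
eef_rot: [0.986, 0.158, -0.053, 0.008]
contact_force: [0.5, 0.1, -0.3]
opening: 0.203
finger_force: 15.0
(array([   0,    1,   48,  633, 1879,   74,  110,  134]), array([-0.012, -0.01 , -0.008, -0.006, -0.004, -0.002,  0.   ,  0.002,
        0.004]))
2362 43 lid centre - TCP (world) [ 0.0013 -0.0006] plane [-0.008 -0.002 -0.004]
pos [0.4331, -0.1795, 0.1995] yaw 18.2 units [0.31, 0.08, 3.16] turn 0.0011 F [-0.0, 0.8, 1.2] open 0.196 t 38.9 z-axis [-0.102, -0.032, -0.994]
```

```bash

python3 -m pendant '[[0.07,0.01,0.6,0,0,0],[0.07,0.01,0.6,0,0,0],[0.07,0.02,0.6,0,0,0],[0.06,0.02,0.6,0,0,0],[0,0,0.6,0,0,0]]' >/dev/null
python3 -m pendant '[[0,0,0.4,0,0,0],[0,0,0,0,0,0],[0,0,0,0,0,0]]' 
python3 -c "
from h import *
snap('wrist','w14')
lidfit('w14')
delta(.4315,-.1818,.0885,18)"

```

```text
clock: 39.55
tool_pos: [0.4314, -0.1824, 0.1146]
eef_rot: [0.986, 0.157, -0.053, 0.008]
contact_force: [0.4, -0.4, -0.6]
opening: 0.197
finger_force: 15.0
(array([   0,    2,   59, 1070, 1449,   73,  115,  128]), array([-0.012, -0.01 , -0.008, -0.006, -0.004, -0.002,  0.   ,  0.002,
        0.004]))
2351 33 lid centre - TCP (world) [ 0.0012 -0.0003] plane [-0.007 -0.002 -0.004]
pos [0.4319, -0.1826, 0.115] yaw 18.1 units [0.11, -0.03, 1.06] turn 0.0005 F [-0.2, -0.1, -0.4] open 0.197 t 39.6 z-axis [-0.101, -0.032, -0.994]
```

```bash

python3 -m pendant '[[0.05,-0.03,0.2,0,0,0],[0.02,0,0.2,0,0,0],[0.02,0,0.2,0,0,0],[0.02,0,0.2,0,0,0],[0,0,0,0,0,0]]'
python3 -m pendant '[[0.01,0,0.1,0,0,0],[0,0,0.06,0,0,0],[0,0,0,0,0,0]]'
python3 -m pendant '[[0,0,0.05,0,0,0],[0,0,0,0,0,0]]'

```

```text
clock: 40.02
tool_pos: [0.4314, -0.1821, 0.0937]
eef_rot: [0.986, 0.157, -0.053, 0.008]
contact_force: [1.4, 0.8, -0.5]
opening: 0.2
finger_force: 15.0
clock: 40.27
tool_pos: [0.4316, -0.1822, 0.0903]
eef_rot: [0.986, 0.157, -0.053, 0.008]
contact_force: [0.5, -0.3, 0.9]
opening: 0.198
finger_force: 15.0
clock: 40.43
tool_pos: [0.4316, -0.1823, 0.0893]
eef_rot: [0.986, 0.156, -0.053, 0.008]
contact_force: [-0.0, -0.2, 0.5]
opening: 0.193
finger_force: 15.0
```

```bash

python3 -m pendant '[[0,0,0.04,0,0,0],[0,0,0,0,0,0]]'
python3 -m pendant '[[0,0,0.04,0,0,0],[0,0,0,0,0,0]]'

```

```text
clock: 40.6
tool_pos: [0.4317, -0.1822, 0.0887]
eef_rot: [0.986, 0.157, -0.052, 0.008]
contact_force: [-0.9, 0.2, 4.6]
opening: 0.198
finger_force: 15.0
clock: 40.77
tool_pos: [0.4317, -0.1823, 0.0885]
eef_rot: [0.986, 0.157, -0.052, 0.009]
contact_force: [-0.5, 1.5, 12.5]
opening: 0.195
finger_force: 15.0
```

```bash

python3 -m pendant '[[0,0,0,0,0,0],[0,0,0,0,0,0],[0,0,0,0,0,0],[0,0,0,0,0,0]]' 0
python3 -m pendant '[[0,0,-0.4,0,0,0],[0,0,-0.8,0,0,0],[0,0,-1,0,0,0],[0,0,-1,0,0,0],[0,0,-1,0,0,0]]' >/dev/null
python3 -m pendant '[[-0.3,0,-0.7,0,0.034,0],[0,0,-0.5,0,0,0],[0,0,0,0,0,0],[0,0,0,0,0,0],[0,0,0,0,0,0]]'
python3 - <<'E'
from h import *
im=snap('wrist','w15')[0];cv2.imwrite('pics/w15b.png',cv2.resize(im,(640,480)))
P=np.load("pics/w15.npz")["P"].reshape(-1,3)
q=P[(np.hypot(P[:,0]-.433,P[:,1]+.1812)<.034)&(P[:,2]>.06)&(P[:,2]<.12)]
print(np.histogram(q[:,2],np.arange(.07,.112,.002)))
for a,b in((.080,.088),(.098,.106)):
    k=q[(q[:,2]>a)&(q[:,2]<b)];print(len(k),k.mean(0),cv2.minEnclosingCircle((k[:,:2]*1000).astype(np.float32)))
q=P[(np.hypot(P[:,0]-.549,P[:,1]+.279)<.03)&(P[:,2]>.155)&(P[:,2]<.18)];print("holdknob",len(q),q.mean(0) if len(q) else 0)
delta(.549,-.279,.2,87)
E
```

```text
clock: 41.1
tool_pos: [0.4314, -0.1824, 0.0872]
eef_rot: [0.986, 0.156, -0.053, 0.008]
contact_force: [-0.1, -0.3, -0.3]
opening: 0.474
finger_force: 0.0
clock: 41.93
tool_pos: [0.4369, -0.1805, 0.2218]
eef_rot: [0.988, 0.157, -0.0, -0.001]
contact_force: [0.4, -0.2, 0.3]
opening: 0.497
finger_force: 0.0
(array([   5,    5,    2,    0,    6,  122,   61, 1275,  363,    8,    9,
         10,    9,    9,   10,   12,  183,   50,    0,    0]), array([0.07 , 0.072, 0.074, 0.076, 0.078, 0.08 , 0.082, 0.084, 0.086,
       0.088, 0.09 , 0.092, 0.094, 0.096, 0.098, 0.1  , 0.102, 0.104,
       0.106, 0.108, 0.11 ]))
1821 [ 0.4368336  -0.18289736  0.08512207] ((436.78466796875, -183.11448669433594), 30.39960289001465)
255 [ 0.43398854 -0.183016    0.10319905] ((433.3101806640625, -183.36016845703125), 8.930174827575684)
holdknob 690 [ 0.54921978 -0.2759997   0.16562349]
pos [0.4368, -0.1803, 0.2215] yaw 18.1 units [3.04, 5.15, 0.85] turn -0.3830 F [0.6, 0.4, -0.7] open 0.499 t 42.0 z-axis [-0.001, 0.001, -1.0]
```

View pics/w15b.png

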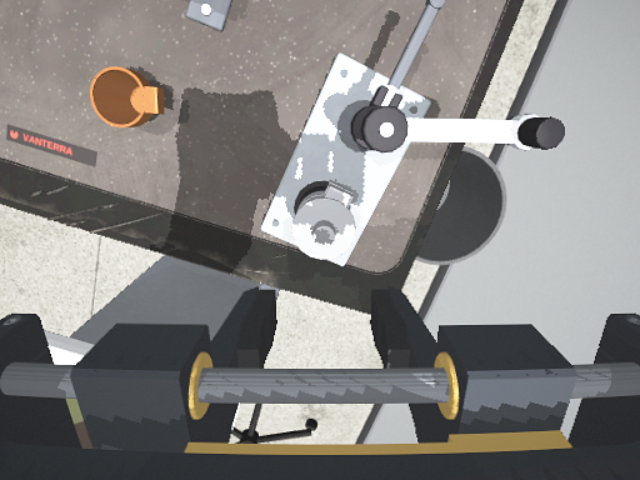

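```bash

python3 -m pendant '[[0,0,-0.2,0,0,-0.035],[0,0,0,0,0,-0.035],[0,0,0,0,0,-0.035],[0,0,0,0,0,-0.035],[0,0,0,0,0,-0.035]]' >/dev/null
python3 -m pendant '[[0,0,0,0,0,-0.035],[0,0,0,0,0,-0.035],[0,0,0,0,0,-0.035],[0,0,0,0,0,-0.035],[0,0,0,0,0,-0.035]]' >/dev/null
python3 -m pendant '[[0,0,0,0,0,-0.033],[0,0,0,0,0,0],[0,0,0,0,0,0]]' 
python3 -c "
from h import *
delta(.5495,-.2768,.2,87)"
```

```text
clock: 43.07
tool_pos: [0.4368, -0.1802, 0.2265]
eef_rot: [0.726, 0.687, 0.0, -0.001]
contact_force: [0.5, 0.6, -0.1]
opening: 0.505
finger_force: 0.0
pos [0.4368, -0.1802, 0.2265] yaw 86.8 units [-3.61, 4.72, 1.05] turn -0.0009 F [0.5, 0.6, -0.1] open 0.505 t 43.1 z-axis [-0.001, 0.002, -1.0]
```

```bash

python3 -m pendant '[[-0.6,0.79,0,0,0,0],[-0.6,0.79,0,0,0,0],[-0.6,0.79,0,0,0,0],[-0.6,0.79,0.2,0,0,0],[-0.6,0.79,0.4,0,0,0]]' >/dev/null
python3 -m pendant '[[-0.6,0.78,0.45,0,0,0],[0,0,0,0,0,0],[0,0,0,0,0,0],[0,0,0,0,0,0]]' 
python3 -c "
from h import *
snap('wrist','w16');P=np.load('pics/w16.npz')['P'].reshape(-1,3)
q=P[(np.hypot(P[:,0]-.549,P[:,1]+.277)<.03)&(P[:,2]>.158)&(P[:,2]<.18)];print('holdknob',len(q),q.mean(0) if len(q) else 0)
delta(.5495,-.2768,.148,87)"
```

```text
clock: 43.82
tool_pos: [0.5497, -0.2756, 0.201]
eef_rot: [0.726, 0.688, 0.0, -0.001]
contact_force: [0.1, -0.1, 0.7]
opening: 0.499
finger_force: 0.0
holdknob 551 [ 0.55008194 -0.27683319  0.1667406 ]
pos [0.5497, -0.2755, 0.2014] yaw 87.0 units [-0.05, -0.01, 2.14] turn 0.0001 F [0.9, -0.3, 0.5] open 0.5 t 43.9 z-axis [-0.0, 0.001, -1.0]
```

```bash

python3 -m pendant '[[-0.05,0,0.5,0,0,0],[0,0,0.55,0,0,0],[0,0,0.55,0,0,0],[0,0,0.54,0,0,0],[0,0,0,0,0,0]]' 
python3 -m pendant '[[0,0,0,0,0,0],[0,0,0,0,0,0],[0,0,0,0,0,0],[0,0,0,0,0,0]]' -1 20
python3 -m pendant '[[-0.122,-0.374,0,0,0,0.0348],[-0.122,-0.374,0,0,0,0.0348],[-0.122,-0.374,0,0,0,0.0348],[-0.122,-0.374,0,0,0,0.0348],[0,0,0,0,0,0]]'
python3 -m pendant '[[-0.122,-0.374,0,0,0,0.0348],[-0.122,-0.374,0,0,0,0.0348],[-0.122,-0.374,0,0,0,0.0348],[-0.122,-0.374,0,0,0,0.0348],[0,0,0,0,0,0]]'

```

```text
clock: 44.28
tool_pos: [0.5475, -0.2779, 0.1438]
eef_rot: [0.725, 0.688, -0.001, -0.003]
contact_force: [-0.3, -1.3, -0.2]
opening: 0.501
finger_force: 0.0
clock: 44.62
tool_pos: [0.5505, -0.278, 0.1484]
eef_rot: [0.726, 0.688, 0.001, 0.0]
contact_force: [-0.6, 0.2, -0.3]
opening: 0.219
finger_force: 0.0
clock: 45.03
tool_pos: [0.5103, -0.2815, 0.1484]
eef_rot: [0.858, 0.513, 0.0, -0.0]
contact_force: [0.4, 1.0, -1.3]
opening: 0.2
finger_force: 20.0
clock: 45.45
tool_pos: [0.4739, -0.2684, 0.1483]
eef_rot: [0.949, 0.317, 0.0, 0.0]
contact_force: [0.7, -0.3, -0.5]
opening: 0.195
finger_force: 20.0
```

```bash

python3 -m pendant '[[-0.122,-0.374,0,0,0,0.0348],[-0.122,-0.374,0,0,0,0.0348],[-0.122,-0.374,0,0,0,0.0348],[-0.122,-0.374,0,0,0,0.0348],[0,0,0,0,0,0]]'
python3 -m pendant '[[-0.122,-0.374,0,0,0,0.0348],[-0.122,-0.374,0,0,0,0.0348],[-0.122,-0.374,0,0,0,0.0348],[-0.122,-0.374,0,0,0,0.0348],[0,0,0,0,0,0]]'
python3 -m pendant '[[0,0,0,0,0,0],[0,0,0,0,0,0]]'
python3 -c "
from h import *
delta(.4329,-.1815,.148,-28)"
```

```text
clock: 45.87
tool_pos: [0.4462, -0.2408, 0.1481]
eef_rot: [0.994, 0.105, -0.0, 0.0]
contact_force: [0.2, -0.7, -0.8]
opening: 0.194
finger_force: 20.0
clock: 46.28
tool_pos: [0.4326, -0.2039, 0.1477]
eef_rot: [0.994, -0.112, -0.001, -0.0]
contact_force: [-2.2, -0.3, 1.0]
opening: 0.199
finger_force: 20.0
clock: 46.45
tool_pos: [0.4328, -0.2055, 0.1475]
eef_rot: [0.994, -0.113, -0.0, -0.0]
contact_force: [-3.0, 0.5, 2.7]
opening: 0.2
finger_force: 20.0
pos [0.4328, -0.2055, 0.1475] yaw -12.9 units [-0.21, -0.94, -0.02] turn 0.0836 F [-3.0, 0.5, 2.7] open 0.2 t 46.5 z-axis [-0.0, 0.0, -1.0]
```

```bash

python3 -m pendant '[[-0.09,-0.3,0,0,0,0.028],[-0.09,-0.3,0,0,0,0.028],[-0.06,-0.2,0,0,0,0.02],[0,0,0,0,0,0],[0,0,0,0,0,0]]'
python3 -m pendant '[[-0.03,-0.1,0,0,0,0],[0,0,0,0,0,0],[0,0,0,0,0,0]]'
python3 -m pendant '[[-0.02,-0.05,0,0,0,0],[0,0,0,0,0,0],[0,0,0,0,0,0]]'
python3 -c "
from h import *
delta(.4329,-.1815,.148,-28)"
```

```text
clock: 46.87
tool_pos: [0.4322, -0.1842, 0.1473]
eef_rot: [0.973, -0.231, -0.001, -0.0]
contact_force: [-4.8, 1.0, 2.1]
opening: 0.193
finger_force: 20.0
clock: 47.12
tool_pos: [0.4324, -0.1824, 0.1474]
eef_rot: [0.973, -0.232, -0.001, 0.0]
contact_force: [-5.4, 0.4, 2.5]
opening: 0.2
finger_force: 20.0
clock: 47.37
tool_pos: [0.4324, -0.1815, 0.1474]
eef_rot: [0.973, -0.233, -0.001, 0.0]
contact_force: [-5.0, -1.1, 0.7]
opening: 0.198
finger_force: 20.0
pos [0.4324, -0.1815, 0.1474] yaw -26.9 units [0.02, -0.01, -0.03] turn 0.0060 F [-5.0, -1.1, 0.7] open 0.198 t 47.4 z-axis [-0.002, -0.0, -1.0]
```

```bash

python3 -m pendant '[[-0.02,-0.06,0,0,0,0],[0,0,0,0,0,0],[0,0,0,0,0,0]]'
python3 -m pendant '[[-0.01,-0.04,0,0,0,0],[0,0,0,0,0,0],[0,0,0,0,0,0]]'
```

```text
clock: 47.62
tool_pos: [0.4326, -0.1803, 0.1474]
eef_rot: [0.972, -0.233, -0.001, 0.001]
contact_force: [-5.9, -2.1, 1.0]
opening: 0.195
finger_force: 20.0
clock: 47.87
tool_pos: [0.4326, -0.1797, 0.1473]
eef_rot: [0.972, -0.233, -0.001, 0.001]
contact_force: [-5.1, -2.5, 2.5]
opening: 0.193
finger_force: 20.0
```

```bash

python3 -m pendant '[[0,0,0.15,0,0,0],[0,0,0.15,0,0,0],[0,0,0.15,0,0,0],[0,0,0.15,0,0,0],[0,0,0,0,0,0]]'
python3 -m pendant '[[0,0,0.1,0,0,0],[0,0,0.1,0,0,0],[0,0,0.05,0,0,0],[0,0,0,0,0,0]]'

```

```text
clock: 48.28
tool_pos: [0.4326, -0.1797, 0.1319]
eef_rot: [0.972, -0.233, -0.001, 0.001]
contact_force: [-5.0, -3.1, -1.7]
opening: 0.198
finger_force: 20.0
clock: 48.62
tool_pos: [0.4326, -0.1797, 0.1259]
eef_rot: [0.972, -0.233, -0.001, 0.001]
contact_force: [-4.7, -3.0, -0.6]
opening: 0.196
finger_force: 20.0
```

```bash

python3 -m pendant '[[0,0,0.06,0,0,0],[0,0,0,0,0,0]]'
python3 -m pendant '[[0,0,0.05,0,0,0],[0,0,0,0,0,0]]'
python3 -m pendant '[[0,0,0.04,0,0,0],[0,0,0,0,0,0]]'

```

```text
clock: 48.78
tool_pos: [0.4326, -0.1797, 0.1245]
eef_rot: [0.972, -0.233, -0.001, 0.001]
contact_force: [-5.4, -1.8, 0.5]
opening: 0.197
finger_force: 20.0
clock: 48.95
tool_pos: [0.4326, -0.1797, 0.1237]
eef_rot: [0.972, -0.233, -0.001, 0.001]
contact_force: [-6.8, -2.3, 6.2]
opening: 0.198
finger_force: 20.0
clock: 49.12
tool_pos: [0.4327, -0.1797, 0.1235]
eef_rot: [0.972, -0.233, -0.001, 0.001]
contact_force: [-7.6, -1.9, 14.6]
opening: 0.198
finger_force: 20.0
```

```bash

python3 -m pendant '[[0,0,0,0,0,0],[0,0,0,0,0,0],[0,0,0,0,0,0]]' 0
python3 -m pendant '[[0,0,-0.6,0,0,0],[0,0,-0.8,0,0,0],[0,0,-1,0,0,0],[0,0,-1,0,0,-0.027],[-0.7,0,0,0,0,-0.027]]' >/dev/null
python3 -m pendant '[[-0.5,0,-0.5,0,0,-0.027],[0,0,0,0,0,-0.025],[0,0,0,0,0,0],[0,0,0,0,0,0]]'
python3 - <<'E'
from h import *
im=snap('wrist','w17')[0];cv2.imwrite('pics/w17b.png',cv2.resize(im,(640,480)))
P=np.load("pics/w17.npz")["P"].reshape(-1,3)
q=P[(np.hypot(P[:,0]-.433,P[:,1]+.1815)<.025)&(P[:,2]>.132)&(P[:,2]<.16)];print("holdknob",len(q),q.mean(0),np.percentile(q[:,2],[50,90]))
im=snap('side','s1')[0];cv2.imwrite('pics/s1b.png',cv2.resize(im[230:370,190:340],(750,700))[:600])
delta(.58,-.14,.2,-7.3)
E
```

```text
clock: 49.37
tool_pos: [0.4361, -0.178, 0.1228]
eef_rot: [0.973, -0.232, 0.002, -0.001]
contact_force: [-0.5, 0.7, 0.4]
opening: 0.396
finger_force: 0.0
clock: 50.12
tool_pos: [0.407, -0.1675, 0.2203]
eef_rot: [0.998, -0.069, 0.001, -0.001]
contact_force: [0.1, -0.1, -0.3]
opening: 0.501
finger_force: 0.0
holdknob 395 [ 0.43432802 -0.18123896  0.14231451] [0.14291424 0.14395857]
pos [0.4067, -0.1675, 0.22] yaw -7.9 units [6.71, -2.05, 0.81] turn -0.0036 F [-0.2, -0.3, -0.7] open 0.5 t 50.2 z-axis [0.001, 0.001, -1.0]
```

View pics/w17b.png

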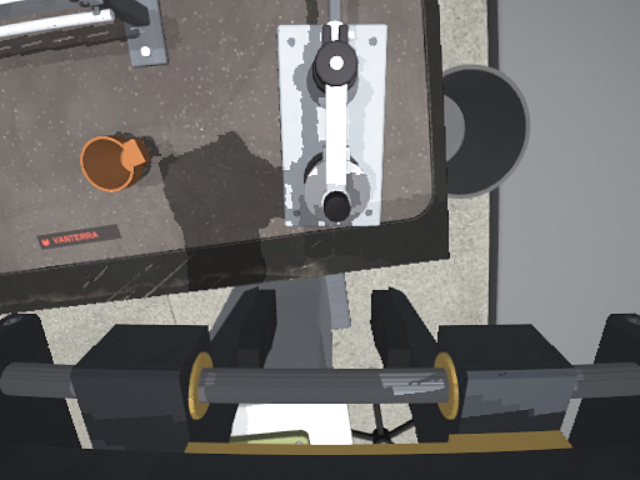

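```bash

python3 -m pendant '[[0.35,0.09,0.6,0,0,0],[0.35,0.09,0.6,0,0,0],[0.35,0.08,0.6,0,0,0],[0,0,0.6,0,0,0],[0,0,0.2,0,0,0]]' -1 >/dev/null
python3 -m pendant '[[0,0,0.1,0,0,0],[0,0,0,0,0,0],[0,0,0,0,0,0]]'
python3 -c "
from h import *
delta(.433,-.181,.145,-7.3)"
```

```text
clock: 50.88
tool_pos: [0.4313, -0.1773, 0.1531]
eef_rot: [0.998, -0.068, 0.0, -0.0]
contact_force: [0.3, -0.2, 0.9]
opening: 0.006
finger_force: 0.0
pos [0.4313, -0.1773, 0.1531] yaw -7.9 units [0.09, 0.14, 0.32] turn -0.0031 F [0.3, -0.2, 0.9] open 0.006 t 50.9 z-axis [0.001, 0.0, -1.0]
```

```bash

python3 -m pendant '[[0.09,0.12,0.15,0,0,0],[0,0,0.1,0,0,0],[0,0,0.06,0,0,0],[0,0,0,0,0,0]]'
python3 -m pendant '[[0,0,0.06,0,0,0],[0,0,0,0,0,0]]'
python3 -m pendant '[[0,0,0.05,0,0,0],[0,0,0,0,0,0]]'
```

```text
clock: 51.22
tool_pos: [0.4328, -0.1808, 0.1448]
eef_rot: [0.998, -0.069, 0.0, -0.0]
contact_force: [0.6, 0.9, 0.3]
opening: 0.006
finger_force: 0.0
clock: 51.38
tool_pos: [0.4329, -0.1806, 0.1433]
eef_rot: [0.998, -0.069, 0.0, -0.0]
contact_force: [-0.1, -1.0, -0.5]
opening: 0.002
finger_force: 0.0
clock: 51.55
tool_pos: [0.433, -0.1806, 0.1429]
eef_rot: [0.998, -0.068, 0.0, 0.0]
contact_force: [-1.2, 0.6, 8.6]
opening: 0.002
finger_force: 4.3
```

```bash

python3 -m pendant '[[0,0,-0.8,0,0,0],[0,0,-0.8,0,0,0],[0.5,0.2,-0.4,0,0,0],[0.6,0.3,0,0,0,0],[0.8,0.3,0,0,0,0]]' >/dev/null
python3 -m pendant '[[0.8,0.3,0,0,0,0],[0.8,0.3,0,0,0,0],[0.8,0.3,0,0,0,0],[0.8,0.3,0,0,0,0],[0.8,0.3,0,0,0,0]]' >/dev/null
python3 -m pendant '[[0,0,0,0,0,0],[0,0,0,0,0,0],[0,0,0,0,0,0]]'
python3 -c "
from h import *
delta(.6054,-.252,.08,-7.3)"
```

```text
clock: 52.63
tool_pos: [0.5703, -0.2572, 0.1918]
eef_rot: [0.998, -0.068, -0.001, -0.001]
contact_force: [0.6, -1.0, 0.2]
opening: 0.003
finger_force: 0.0
pos [0.5703, -0.2572, 0.1918] yaw -7.8 units [1.37, -0.39, 4.47] turn -0.0029 F [0.6, -1.0, 0.2] open 0.003 t 52.6 z-axis [-0.001, 0.001, -1.0]
```

```bash

python3 -m pendant '[[0.69,-0.15,0,0,0,-0.003],[0.68,-0.15,0,0,0,0],[0,0,0.7,0,0,0],[0,0,0.8,0,0,0],[0,0,0.8,0,0,0]]' >/dev/null
python3 -m pendant '[[0,0,0.8,0,0,0],[0,0,0.8,0,0,0],[0,0,0.57,0,0,0],[0,0,0,0,0,0],[0,0,0,0,0,0]]'
python3 - <<'E'
from h import *
delta(.6054,-.252,.08,-7.3)
s=r.get_state();d=np.array(s["tool_pos"][:2])-[.546,-.196]
print("rel pivot",d@[.992,-.127],d@[.127,.992])
E
```

```text
clock: 53.47
tool_pos: [0.6055, -0.2544, 0.0802]
eef_rot: [0.998, -0.064, -0.001, -0.0]
contact_force: [-0.0, -0.7, 0.6]
opening: 0.005
finger_force: 0.0
pos [0.6055, -0.2544, 0.0802] yaw -7.3 units [-0.02, -0.1, 0.01] turn 0.0001 F [-0.0, -0.7, 0.6] open 0.005 t 53.5 z-axis [-0.001, 0.001, -1.0]
rel pivot 0.06641820945860903 -0.05039750859744041
```

```bash

python3 -m pendant '[[0.05,-0.56,0,0,0,0],[0.05,-0.56,0,0,0,0],[-0.08,-0.41,0,0,0,0],[-0.08,-0.41,0,0,0,0],[-0.08,-0.4,0,0,0,0]]'
python3 -m pendant '[[-0.2,-0.24,0,0,0,0],[-0.2,-0.24,0,0,0,0],[-0.2,-0.24,0,0,0,0],[-0.2,-0.24,0,0,0,0],[0,0,0,0,0,0]]'
python3 -m pendant '[[-0.25,-0.12,0,0,0,0],[-0.25,-0.12,0,0,0,0],[-0.25,-0.11,0,0,0,0],[0,0,0,0,0,0]]'
python3 -m pendant '[[-0.15,-0.04,0,0,0,0],[-0.15,-0.04,0,0,0,0],[0,0,0,0,0,0]]'
python3 - <<'E'
from h import *
s=r.get_state();d=np.array(s["tool_pos"][:2])-[.546,-.196]
print("rel pivot",d@[.992,-.127],d@[.127,.992])
E
```

```text
clock: 53.88
tool_pos: [0.6116, -0.1952, 0.0817]
eef_rot: [0.998, -0.063, 0.002, 0.0]
contact_force: [1.2, -2.0, 1.7]
opening: 0.007
finger_force: 1.4
clock: 54.3
tool_pos: [0.5914, -0.1683, 0.0804]
eef_rot: [0.998, -0.063, -0.001, -0.001]
contact_force: [0.6, -0.1, -0.0]
opening: 0.005
finger_force: 0.2
clock: 54.63
tool_pos: [0.5736, -0.1583, 0.0802]
eef_rot: [0.998, -0.063, -0.002, -0.0]
contact_force: [0.6, -0.1, -0.1]
opening: 0.005
finger_force: 0.1
clock: 54.88
tool_pos: [0.5673, -0.1564, 0.0802]
eef_rot: [0.998, -0.064, -0.001, 0.0]
contact_force: [-0.1, -0.7, 0.2]
opening: 0.005
finger_force: 0.0
rel pivot 0.01613409255340126 0.04201027753747604
```

```bash

python3 -m pendant '[[-0.1,0,0,0,0,0],[0,0,0,0,0,0],[0,0,0,0,0,0]]'
python3 -m pendant '[[-0.08,0,0,0,0,0],[0,0,0,0,0,0],[0,0,0,0,0,0]]'
python3 -m pendant '[[-0.06,0,0,0,0,0],[0,0,0,0,0,0],[0,0,0,0,0,0]]'
```

```text
clock: 55.13
tool_pos: [0.5664, -0.156, 0.0805]
eef_rot: [0.998, -0.064, 0.0, -0.0]
contact_force: [2.7, -0.8, -1.2]
opening: 0.006
finger_force: 1.1
clock: 55.38
tool_pos: [0.5663, -0.1559, 0.0807]
eef_rot: [0.998, -0.064, 0.002, -0.0]
contact_force: [5.6, -2.0, -4.0]
opening: 0.007
finger_force: 2.9
clock: 55.63
tool_pos: [0.5662, -0.1559, 0.0808]
eef_rot: [0.998, -0.064, 0.004, -0.0]
contact_force: [8.5, -2.5, -4.9]
opening: 0.005
finger_force: 4.2
```

```bash

python3 -m pendant '[[0.4,0,0,0,0,0],[0.4,0,-0.4,0,0,0],[0,0,-0.8,0,0,0],[0,0,-0.8,0,0,0],[0,0,-0.8,0,0,0]]' >/dev/null
python3 -m pendant '[[-0.3,0,-0.8,0,0,0],[-0.9,0,-0.8,0,0,0],[-0.9,0,-0.8,0,0,0],[-0.9,0,0,0,0,0],[-0.9,0,0,0,0,0]]' >/dev/null
python3 -m pendant '[[-0.9,0,0,0,0,0],[-0.9,0,0,0,0,0],[0,0,0,0,0,0],[0,0,0,0,0,0]]'
python3 - <<'E'
from h import *
im=snap('wrist','w18')[0];cv2.imwrite('pics/w18b.png',cv2.resize(im,(640,480)))
P=np.load("pics/w18.npz")["P"].reshape(-1,3)
d=P[:,:2]-[.546,-.196]; q=P[(P[:,2]>.084)&(P[:,2]<.097)&(np.hypot(*d.T)>.035)&(np.hypot(*d.T)<.085)]
m=q.mean(0)[:2]-[.546,-.196];print("lever angle rel stand deg",np.degrees(np.arctan2(m[1],m[0]))+7.3,len(q))
x=cv2.fitLine((q[:,:2]*1000).astype(np.float32),cv2.DIST_HUBER,0,.01,.01).ravel();print(np.degrees(np.arctan2(x[1],x[0]))+7.3)
q=P[(np.hypot(P[:,0]-.433,P[:,1]+.1815)<.025)&(P[:,2]>.132)&(P[:,2]<.16)];print("holdknob",q.mean(0),np.percentile(q[:,2],[50,90]))
E
```

```text
clock: 56.8
tool_pos: [0.4395, -0.1395, 0.2105]
eef_rot: [0.998, -0.064, -0.001, -0.0]
contact_force: [0.9, 0.1, 0.8]
opening: 0.008
finger_force: 0.0
lever angle rel stand deg 92.26069281049732 601
83.829506
holdknob [ 0.43492646 -0.18075231  0.14179264] [0.14279881 0.14380737]
```

View pics/w18b.png

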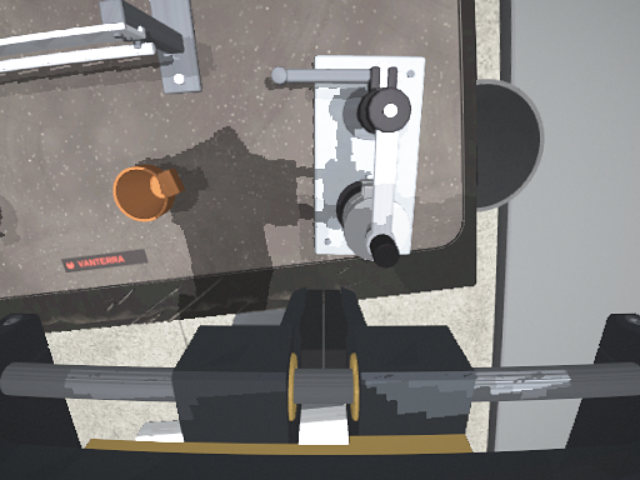

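```bash
python3 -c "
from plant import r
print(r.finish_job())"
```

```text
the job is handed in; nothing more can be done
None
```

The job is handed in after about 57 s of robot time, with no verdict returned. Both cups on the rail are nested in the seat with the lid on, the arm is pressed down on the lid's knob, and the lever was turned to its stop after that. I kept clear of the solder reel, marker and flux bottle but did not re-check them at the end.

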